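# Crank the bench clamp shut and stow its folding handle

## Task

Clamp the little turned tower that stands in the bench clamp so that it can be sanded: swing the folding crank handle up out of the hand wheel, crank clockwise until the moving jaw holds the tower firmly against the V stop - wind until the crank clearly pulls harder than it did running free, but do not force it, the soft wood bruises. Then fold the handle back down flat over the wheel without loosening the clamp, and leave the things round the clamp alone.

Things in the scene. Friction and masses are not known exactly. Their poses are not given: they have to be found in the camera images.
- clamp: Bench clamp, fixed to the table: wooden board 290 x 84 x 12 mm with a grey gear housing (top of it 58 mm up) under a hand wheel. Origin on the table under the wheel's shaft; x runs along the board to the tower and the steel V stop, z up. The stop (55 mm high, 70 mm wide) is set anew each time: the tower seats against it with its centre 175 to 197 mm along x.
- crank_axis (a point): Point on the wheel's upright axis, 102 mm above the table, at the height of the handle's hinge and of the knob's centre when folded. The aluminium hand wheel is a disc 128 mm across, its top 78 mm above the table. Axes as the clamp's.
- knob_centre (a point): Centre of the wooden grip (22 x 22 mm, 32 mm long, flat-sided; spins freely on the handle's stem, which is 11 mm thick). 52 mm from the handle's hinge: when folded it lies over the wheel's axis, 102 mm above the table; when the handle stands up it is 52 mm from the axis and 154 mm above the table, and there it is cranked round.
- wheel (a joint): Angle of the hand wheel, rad, grows clockwise seen from above, which closes the jaw: 11 mm a radian, it starts at 0 to 1.2 and grips at 6.8 to 9. The handle's hinge lies 52 mm from the axis in direction (cos w, -sin w) of the clamp's x, y. A brake inside gives 0.4 Nm drag (with the jaw's, 6 to 8 N at the knob) and keeps the wheel where it is left, up to some 38 N at the jaw.
- handle (a joint): Fold angle of the handle, rad: 0 lying flat inward over the wheel, 1.57 upright, stop at 1.85. It swings up about a level hinge pin across the wheel's radius, in two dark lugs at the rim (30 mm high, 22 mm wide), so the knob rises and moves outward in an arc of 52 mm. Light friction (1.3 N at the knob) keeps it where it is left.
- jaw: Moving jaw with wooden face 60 mm wide, from 15 to 61 mm above the table, on a steel rack that comes out of the housing's back. Its face is 75 mm along its own x from its origin. Each N more at the knob than in free running presses the tower with about 4.7 N; from first touch, 1 mm of jaw travel gives some 30 N. It should press with 10 to 42 N, never 55.
- tower: Light wooden turned toy tower with conical roof, 50 mm across, 106 mm high, standing loose on the clamp's board (12 mm up) between jaw and V stop. Origin at the centre of its underside, z up. The jaw pushes it along the board into the V.
- jar: Turned wooden jar with lid, 47 mm across, 73 mm high, behind the wheel end of the clamp; leave alone. Origin under its centre.
- sanding_block: Cork sanding block 39 x 65 x 28 mm past the stop end of the clamp; leave alone. Origin under its centre.
- spare_tower: Darker oiled toy tower 47 mm across, 128 mm high, past the stop end of the clamp; leave alone. Origin under its centre.
- key_fob: Flat wooden key fob 20 x 50 x 8 mm, on the table along the far side of the clamp; leave alone. Origin under its centre.
- spatula: Flat wooden spatula 120 x 26 x 6 mm behind the wheel end of the clamp; leave alone. Origin under its centre.
There are look-alikes about, which are no part of the job. What is shaped like the tower but yellow is not meant.

How it is judged (in metres and radians):
On the way, in this order (a step that is already met when the one before it is completed fails the run):
1. the handle is swung up out of the wheel (value of joint handle above 1.3 rad), for 0.1 s.
2. the jaw holds the tower firmly, with the handle still up (contact force between jaw and tower above 10 N and value of joint handle above 1.1 rad), for 0.2 s.
At the end, for the whole second after the job is handed in: The handle lies folded over the wheel (joint below 0.17 rad), the jaw presses the tower with 10 to 42 N, the tower stands upright within 0.12 rad, tower and jaw are at rest (value of joint handle below 0.17 rad and contact force between jaw and tower between 10 and 42 N and angle between tower's own z axis and vertical below 0.12 rad and linear speed of each of tower, jaw below 0.01 m/s); the robot touches nothing.
It fails at once if the tower is squeezed with more than 55 N (contact force between jaw and tower above 55 N).
It fails at once if the tower tips over by more than 0.35 rad (angle between tower's own z axis and vertical above 0.35 rad).
It fails at once if one of the things round the clamp is moved by more than 20 mm (distance of any of jar, sanding_block, spare_tower, key_fob, spatula from where it was at the start of the episode above 0.02 m).
It also fails if it takes over 72 s, if anything falls off the work surface, if the arm or the gripper's body presses on something with over 40 N, if the wrist force passes 120 N, or if a joint passes its speed limit or range.

## Robot

A 6-joint arm with a two-finger parallel gripper is mounted at the origin on a cart in front of the work surface, level with it; the furniture and walls round the work are solid. World frame = base frame: x ahead of the robot, y to its left, z up, the work surface at z = 0. Lengths are in m, angles in degrees, forces in N, time in s.
With the tool pointing down it reaches from about 0.325 to 0.75 m from the base axis. Payload 7.6 kg.
Tool frame: the origin (TCP) lies on the centre line of the jaws, within the pads' length; the fingertips stand bot.tip_extent ahead of it and the grasp point (between the pads) is the TCP (bot.tip_extent is the distance from the TCP to the fingertips, in m); z points along the fingers, y is the direction in which the jaws open and shut (so a half turn about z gives the same grasp; the last joint's range is limited). The gripper opens to 85 mm and grips with 20 to 120 N. Pads are 22 mm wide; open, the fingers measure 114 mm over their backs; the gripper's body (76 mm by 85 mm) begins 54 mm behind the grasp point. The pads swing forward as they close: fully open they stand 13 mm farther back than shut.
Start: joints at [-73.528, 2.991, 80.254, -0, 96.75, -4.028], TCP at [0.184, -0.492, 0.23] pointing down, gripper open.
Joint ranges: [-166.34, 166.34], [-52.06, 124.39], [6.96, 135.62], [-60.46, 240.46], [14.63, 156.25], [-167.68, 167.68]. Speed limits (degrees/s): [147.25, 147.25, 172.46, 180, 180, 180].

## Interface

Orientations are given as a 3x3 rotation matrix whose columns are the frame's x, y, z axes.
In Python, from rig import bot, eyes gives the robot as it stands.
- The arm moves only by the tool apply_moves, never from a script. Its argument "steps" is a list that holds one entry, the list of rows, each a list of 7 numbers: the closure, from -1 (fully open) to 1 (shut), then the shift along the tool's x, y, z in cm, then the turn, a rotation vector about the tool's x, y, z in rad. In form: [[[hand, tx, ty, tz, rx, ry, rz], ...]]. A call has 1 to 8 rows; each row is the pose to reach, as a shift and turn from the pose commanded when the call began, along the tool's axes at that moment; what a row does not reach only later rows make up. A row lasts 1/8 s, in which the tool goes at most 62.5 mm and 10.7 degrees, less where a joint would pass 70% of its speed; a pose out of reach is approached as far as the arm can. A call with a gripper value outside its range is refused whole. The fingers move at their own pace and stop on an object; the grip force is fixed at half the most. Time passes only in rows, so rows that repeat a pose let the fingers close. It gives the time, the measured TCP pose, the force and the opening at its end, in the units of the state.
- bot.read_state(): the state, without advancing time (a new reading comes with each control period).
- eyes.grab_frame(name): name is "side" or "top" or "wrist"; returns a dict with "frame" (420x560x3 uint8, red, green, blue), "camera_matrix" (3x3 intrinsics, pixels), "view" (4x4, takes a point from world to camera coordinates). Camera axes: x right, y up, looking along -z (the intrinsics and any distortion apply to the point x, -y, -z); pixel columns grow to the right and rows downward; lengths in m; the calibration is good to about 2 mm. A picture is of the moment at which its call begins. There is no depth.
- bot.sign_off(): hands the job in, once; it reports no verdict.
The state is a dict: "time": time; "joint_positions": joint angles; "dq": joint speeds; "joint_torque": joint torques, N m; "tcp_pos": TCP position; "tcp_rot": TCP orientation; "wrist_force": force on the tool from outside, world axes, zero at the start; "wrist_torque": the same for the moment, N m; "gripper_width": finger opening in m.
Only numpy, scipy, OpenCV 4.12 (cv2) and the standard library are available. Lean on these libraries where they do the work, as an engineer would, in place of code of your own. Each camera call takes 0.05 s, during which the arm holds its last target.

## Working session

There is one attempt and no reset: what is moved stays moved. The work goes in short steps, Python scripts to look and compute and a tool call to move; the robot and the scene stay as the last step left them, time stands still between calls to the robot, and variables do not carry over. Pictures are saved under pics/ and viewed, and the job is handed in when it is done.

Besides the shell and the picture viewer there is one more tool, called after "Emit:" by a JSON object that holds its "method" and its "body". apply_moves: Moves the arm, as the interface text tells. Its arguments: {"type":"object","properties":{"steps":{"type":"array","items":{"type":"array","items":{"type":"array","items":{"type":"number"}}}}},"required":["steps"]}

```bash
ls; mkdir -p pics; python3 - <<'E'
from rig import bot, eyes
import cv2
s=bot.read_state(); print(s); print(bot.tip_extent)
for n in ["side","top","wrist"]:
    f=eyes.grab_frame(n); cv2.imwrite(f"pics/{n}0.png",f["frame"][:,:,::-1]); print(n,f["camera_matrix"],f["view"])
E
```

```text
pics
{'time': 0.0, 'joint_positions': array([-7.35282842e+01,  3.02567711e+00,  8.03128096e+01, -1.17067008e-03,
        9.67501774e+01, -4.02985029e+00]), 'dq': array([ 0.11485146, -0.01915049,  0.01166068, -0.04651482,  0.02488917,
        0.10144689]), 'joint_torque': array([-4.04433376e-04, -3.81666040e+01, -3.60188949e+01, -8.60233604e-05,
        6.12948759e-03, -4.73059288e-05]), 'tcp_pos': array([ 0.18378496, -0.49145491,  0.22938837]), 'tcp_rot': array([[ 9.36663472e-01,  3.50230395e-01, -4.58233517e-04],
       [ 3.50230684e-01, -9.36662310e-01,  1.47821888e-03],
       [ 8.85071177e-05, -1.54508107e-03, -9.99998802e-01]]), 'wrist_force': array([-0.13800569,  0.36157317, -0.30959109]), 'wrist_torque': array([ 0.04796326, -0.05362943, -0.00529309]), 'gripper_width': 0.08492684787437271}
0.019
side [[481.68797264   0.         284.98427653]
 [  0.         481.68797264 208.97233225]
 [  0.           0.           1.        ]] [[-0.99856011 -0.05204189  0.01301368  0.59506136]
 [ 0.03949053 -0.54894708  0.83492371 -0.06454041]
 [-0.03630719  0.83423543  0.55021181 -1.27698626]
 [ 0.          0.          0.          1.        ]]
top [[433.68896236   0.         275.64731263]
 [  0.         433.68896236 204.62733856]
 [  0.           0.           1.        ]] [[-0.02633237 -0.99964792  0.00326152  0.06683504]
 [ 0.99782774 -0.02608705  0.06049191 -0.58660802]
 [-0.06038553  0.00484733  0.99816336 -1.30833136]
 [ 0.          0.          0.          1.        ]]
wrist [[339.45702822   0.         279.72542021]
 [  0.         339.45702822 211.30434553]
 [  0.           0.           1.        ]] [[ 0.34917465 -0.93705531 -0.00210202 -0.52543104]
 [ 0.89518007  0.33423212 -0.29485849  0.03720888]
 [ 0.27700128  0.10107543  0.95553862 -0.37984867]
 [ 0.          0.          0.          1.        ]]
```

View pics/side0.png

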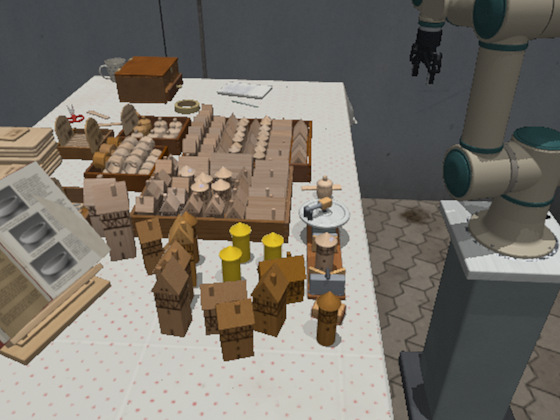

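View pics/top0.png

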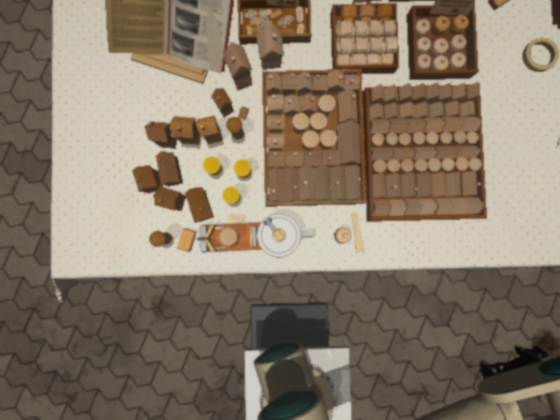

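View pics/wrist0.png

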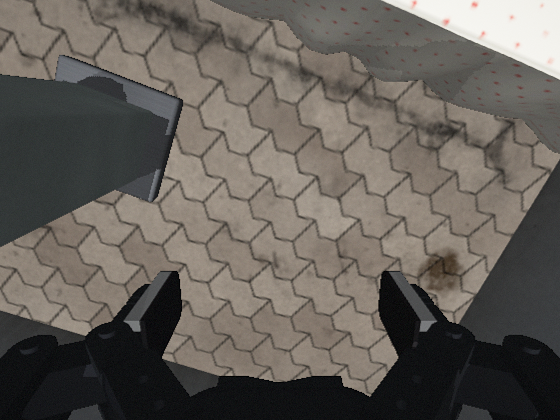

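```bash
python3 - <<'E'
import cv2
a=cv2.imread("pics/top0.png")[195:275,140:370]; cv2.imwrite("pics/topc.png",cv2.resize(a,None,fx=3.4,fy=3.4,interpolation=cv2.INTER_CUBIC))
a=cv2.imread("pics/side0.png")[165:355,220:390]; cv2.imwrite("pics/sidec.png",cv2.resize(a,None,fx=3.1,fy=3.1,interpolation=cv2.INTER_CUBIC))
E
```

```text
(no output)
```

View pics/topc.png

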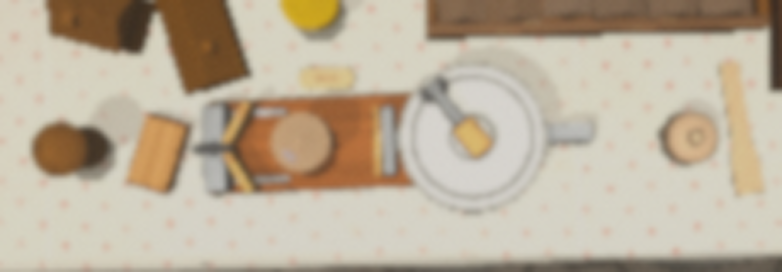

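View pics/sidec.png

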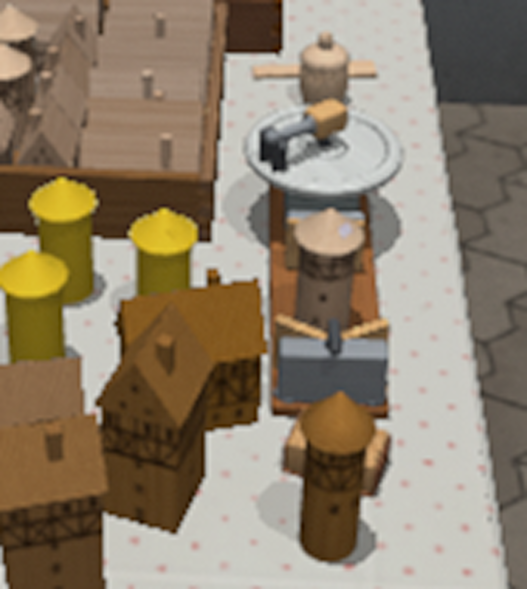

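```bash
cat > h.py <<'E'
import numpy as np
def ray(f,u,v,z):
    K=f["camera_matrix"];V=f["view"]
    d=np.linalg.inv(K)@[u,v,1]; d=np.array([d[0],-d[1],-d[2]])
    R=V[:3,:3];c=-R.T@V[:3,3]; w=R.T@d
    return c+w*(z-c[2])/w[2]
def proj(f,p):
    V=f["view"];q=V[:3,:3]@p+V[:3,3];q=np.array([q[0],-q[1],-q[2]]);q=f["camera_matrix"]@q;return q[:2]/q[2]
E
python3 - <<'E'
from rig import eyes
from h import *
import cv2
f=eyes.grab_frame("top");g=eyes.grab_frame("side")
c=lambda x,y:(140+x/3.4,195+y/3.4)
for n,p,z in [("wheelL",(398,138),.078),("wheelR",(548,138),.078),("wheelT",(473,64),.075),("wheelB",(473,212),.075),("hinge",(434,92),.102),("knob",(472,138),.110),("stopback",(203,148),.055),("towerapex",(300,142),.118),("boardUL",(203,102),.012),("boardUR",(405,94),.012),("jar",(690,138),.073),("boardLL",(207,193),.012),("boardLR",(412,184),.012)]:
    u,v=c(*p); print(n,np.round(ray(f,u,v,z),4))
s=lambda x,y:(220+x/3.1,165+y/3.1)
for n,p,z in [("wheelL",(245,150),.078),("wheelR",(404,152),.078),("apex",(331,210),.118),("hinge",(270,145),.102),("knob",(328,120),.102)]:
    u,v=s(*p); print("S",n,np.round(ray(g,u,v,z),4))
hsv=cv2.cvtColor(f["frame"],cv2.COLOR_RGB2HSV)
m=cv2.inRange(hsv,(3,110,60),(18,255,220));m[:, :195]=0;m[:,268:]=0;m[:220]=0;m[255:]=0
k,l,st,ce=cv2.connectedComponentsWithStats(m);i=1+st[1:,4].argmax();print(st[i],ce[i])
pts=cv2.findContours((l==i).astype(np.uint8),0,1)[0][0]
print(cv2.minAreaRect(pts))
for col in range(206,256,5):
    r=np.where(l[:,col]==i)[0]
    if len(r): a=ray(f,col,r[0]-.5,.012);b=ray(f,col,r[-1]+.5,.012);print(col,r[0],r[-1],np.round(a[:2],4),np.round(b[:2],4))
E
```

```text
wheelL [0.4958 0.1081 0.078 ]
wheelR [ 0.4925 -0.0201  0.078 ]
wheelT [0.5575 0.0423 0.075 ]
wheelB [0.4311 0.0457 0.075 ]
hinge [0.5338 0.076  0.102 ]
knob [0.4945 0.0452 0.11  ]
stopback [0.4914 0.2786 0.055 ]
towerapex [0.4951 0.1876 0.118 ]
boardUL [0.5321 0.2853 0.012 ]
boardUR [0.5346 0.1035 0.012 ]
jar [ 0.4892 -0.1423  0.073 ]
boardLL [0.4505 0.283  0.012 ]
boardLR [0.4537 0.0991 0.012 ]
S wheelL [0.5586 0.0613 0.078 ]
S wheelR [0.4305 0.0551 0.078 ]
S apex [0.4945 0.1935 0.118 ]
S hinge [0.539  0.0887 0.102 ]
S knob [0.493  0.0492 0.102 ]
[206 223  54  28 834] [232.97961631 236.55755396]
((232.29981994628906, 236.69583129882812), (26.060720443725586, 52.49611282348633), 87.61405944824219)
206 236 236 [0.4996 0.2666] [0.4965 0.2667]
211 225 245 [0.5328 0.2508] [0.4687 0.2519]
216 225 250 [0.5324 0.2355] [0.4532 0.2369]
221 225 250 [0.532  0.2202] [0.4528 0.2217]
226 224 250 [0.5346 0.2049] [0.4523 0.2065]
231 224 249 [0.5342 0.1896] [0.455  0.1912]
236 224 249 [0.5338 0.1743] [0.4546 0.1759]
241 224 249 [0.5334 0.159 ] [0.4542 0.1607]
246 224 249 [0.533  0.1437] [0.4538 0.1454]
251 223 248 [0.5357 0.1283] [0.4564 0.1301]
```

Emit:
{"method": "apply_moves", "body": {"steps": [[[-1,6,-4.9,0,0,0,-0.04],[-1,12,-9.8,0,0,0,-0.08],[-1,18,-14.7,0,0,0,-0.12],[-1,24,-19.6,0,0,0,-0.16],[-1,30,-24.5,0,0,0,-0.2],[-1,36,-29.4,0,0,0,-0.24],[-1,42,-34.4,0,0,0,-0.28],[-1,47.9,-39.3,0,0,0,-0.32]]]}}

```text
time: 1.25
tcp_pos: [0.436, -0.0576, 0.2304]
tcp_rot: [[0.778, 0.628, 0.001], [0.628, -0.778, -0.0], [0.0, 0.001, -1.0]]
wrist_force: [1.4, -1.3, 0.1]
gripper_width: 0.0852
```

Emit:
{"method": "apply_moves", "body": {"steps": [[[-1,0,0,0,0,0,0],[-1,0,0,0,0,0,0],[-1,0,0,0,0,0,0]]]}}

```text
time: 1.62
tcp_pos: [0.4349, -0.0608, 0.2302]
tcp_rot: [[0.78, 0.625, 0.0], [0.625, -0.78, -0.0], [-0.0, 0.0, -1.0]]
wrist_force: [-0.4, 0.6, -0.3]
gripper_width: 0.0855
```

```bash
python3 - <<'E'
from rig import bot, eyes
import cv2
s=bot.read_state(); print(s["time"],s["tcp_pos"],s["tcp_rot"],s["wrist_force"],s["joint_positions"])
f=eyes.grab_frame("wrist"); cv2.imwrite("pics/w1.png",f["frame"][:,:,::-1])
f=eyes.grab_frame("side"); cv2.imwrite("pics/s1.png",f["frame"][:,:,::-1])
E
```

```text
1.625 [ 0.43490834 -0.06075638  0.23023844] [[ 7.80422385e-01  6.25252664e-01  8.63649987e-05]
 [ 6.25252656e-01 -7.80422330e-01 -3.21850536e-04]
 [-1.33836731e-04  3.05179308e-04 -9.99999944e-01]] [-0.37723426  0.56153485 -0.33993245] [-1.27620661e+01 -1.11567733e+01  9.36987372e+01 -1.70357875e-02
  9.74491361e+01  3.85349883e+01]
```

View pics/w1.png

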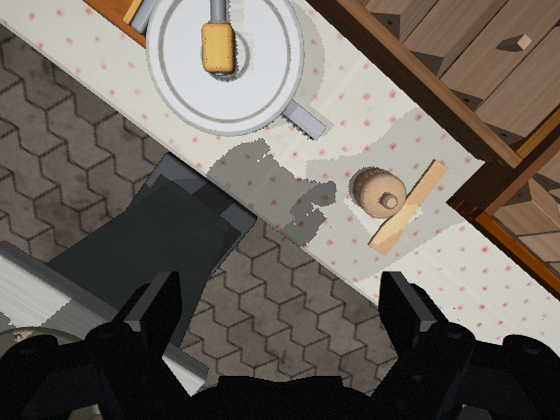

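```bash
python3 - <<'E'
from rig import bot, eyes
from h import *
import cv2
f=eyes.grab_frame("wrist");hsv=cv2.cvtColor(f["frame"],cv2.COLOR_RGB2HSV)
m=cv2.inRange(hsv,(12,120,150),(30,255,255));m[:, :190]=0;m[:,245:]=0;m[90:]=0
k,l,st,ce=cv2.connectedComponentsWithStats(m);i=1+st[1:,4].argmax();print(st[i],ce[i])
print(cv2.minAreaRect(cv2.findContours((l==i).astype(np.uint8),0,1)[0][0]))
print(ray(f,*ce[i],.108), [ray(f,x,48,.113) for x in (203,235)])
print("stem", ray(f,219,10,.107))
# wheel
for p in [(147,45),(305,45),(225,134)]: print(ray(f,*p,.077))
E
```

```text
[ 202   24   30   47 1324] [216.63293051  47.05589124]
((216.5, 47.0), (46.0, 29.0), 90.0)
[0.49824046 0.04579606 0.108     ] [array([0.49172741, 0.05176077, 0.113     ]), array([0.50570643, 0.03426524, 0.113     ])]
stem [0.51840298 0.05837476 0.107     ]
[0.46532777 0.09695371 0.077     ]
[ 0.54369454 -0.00112722  0.077     ]
[0.44795119 0.0079321  0.077     ]
```

Emit:
{"method": "apply_moves", "body": {"steps": [[[-1,4,-1.5,2,0,0,0],[-1,8,-3,4,0,0,0],[-1,11.4,-4.5,5.5,0,0,0],[-1,11.4,-4.5,6,0,0,0],[-1,11.4,-4.5,6,0,0,0],[-1,11.4,-4.5,6,0,0,0]]]}}

```text
time: 2.52
tcp_pos: [0.496, 0.0459, 0.171]
tcp_rot: [[0.78, 0.626, 0.001], [0.626, -0.78, -0.0], [0.001, 0.001, -1.0]]
wrist_force: [0.5, -0.7, -0.5]
gripper_width: 0.0855
```

```bash
python3 - <<'E'
from rig import bot, eyes
from h import *
import cv2
f=eyes.grab_frame("wrist"); cv2.imwrite("pics/w2.png",f["frame"][:,:,::-1])
s=bot.read_state();print(s["tcp_pos"],s["tcp_rot"][:,0])
p=s["tcp_pos"].copy()
for z in (.16,.113,.102): print(z,proj(f,np.array([p[0],p[1],z])))
E
```

```text
[0.49599996 0.04602553 0.17104196] [0.77990476 0.62589734 0.00103979]
0.16 [277.05305317 264.25923996]
0.113 [277.59214193 231.32466109]
0.102 [277.68724145 225.5147412 ]
```

View pics/w2.png

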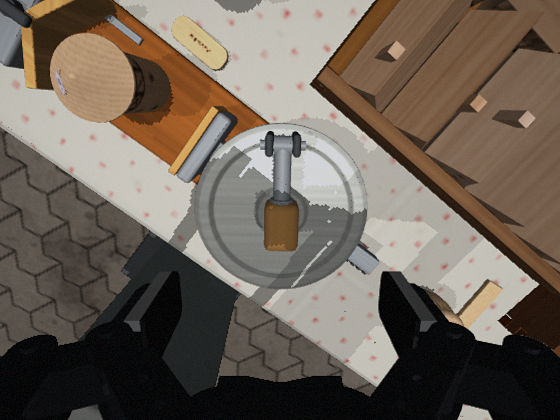

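Emit:
{"method": "apply_moves", "body": {"steps": [[[-1,0.2,0.15,2.5,0,0,0],[-1,0.2,0.15,5,0,0,0],[-1,0.2,0.15,6.6,0,0,0],[-1,0.2,0.15,6.6,0,0,0],[0,0.2,0.15,6.6,0,0,0],[0.2,0.2,0.15,6.6,0,0,0],[0.35,0.2,0.15,6.6,0,0,0],[0.35,0.2,0.15,6.6,0,0,0]]]}}

```text
time: 3.58
tcp_pos: [0.4985, 0.0471, 0.1044]
tcp_rot: [[0.779, 0.627, 0.0], [0.627, -0.779, -0.0], [0.0, 0.0, -1.0]]
wrist_force: [0.4, -0.9, -0.7]
gripper_width: 0.0279
```

```bash
python3 - <<'E'
from rig import bot, eyes
import cv2
f=eyes.grab_frame("wrist"); cv2.imwrite("pics/w3.png",f["frame"][:,:,::-1])
s=bot.read_state();print(s["tcp_pos"],s["wrist_force"],s["gripper_width"])
E
```

```text
[0.4984314  0.04706959 0.1043466 ] [-0.88564528  0.1149593   0.52779594] 0.02787603970452513
```

View pics/w3.png

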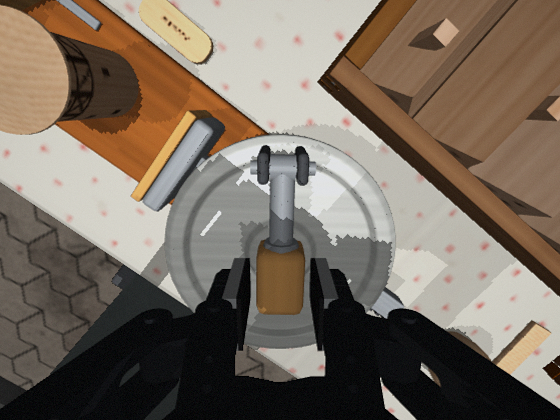

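```bash
python3 - <<'E'
from rig import bot, eyes
from h import *
f=eyes.grab_frame("wrist");s=bot.read_state();R=s["tcp_rot"];p=s["tcp_pos"]
for n,u,v,z in [("hinge",283,168,.102),("wl",165,245,.077),("wr",396,245,.077),("wt",281,134,.077),("wb",281,348,.074),("knobtopfar",281,243,.113),("knobtopnear",281,306,.113)]:
    q=ray(f,u,v,z);print(n,q,"tool",(R.T@(q-p))*1000)
E
```

```text
hinge [0.53913539 0.07628731 0.102     ] tool [50.03153537  2.77157506  2.29892008]
wl [0.46301742 0.09687838 0.077     ] tool [  3.65028255 -61.00576465  27.28225089]
wr [ 0.54157555 -0.00087792  0.077     ] tool [ 3.53950001 64.40420503 27.30565125]
wt [0.54837044 0.08473228 0.077     ] tool [62.51834184  1.98007409 27.30005538]
wb [0.44854446 0.00434965 0.074     ] tool [-65.64823363   1.99201596  30.28689402]
knobtopfar [0.51490976 0.0579369  0.113     ] tool [19.65484287  1.8756391  -8.70436734]
knobtopnear [0.49088533 0.03859466 0.113     ] tool [-11.18823702   1.87639741  -8.70753501]
```

Emit:
{"method": "apply_moves", "body": {"steps": [[[1,0,0,0,0,0,0],[1,0,0,0,0,0,0],[1,0,0,0,0,0,0],[1,0,0,0,0,0,0]]]}}

```text
time: 4.18
tcp_pos: [0.4985, 0.0469, 0.1044]
tcp_rot: [[0.779, 0.627, 0.0], [0.627, -0.779, -0.0], [0.0, 0.001, -1.0]]
wrist_force: [0.5, -2.2, 2.3]
gripper_width: 0.0199
```

Emit:
{"method": "apply_moves", "body": {"steps": [[[1,0.02,0,-0.45,0,0,0],[1,0.08,0,-0.9,0,0,0],[1,0.18,0,-1.33,0,0,0],[1,0.31,0,-1.76,0,0,0],[1,0.31,0,-1.76,0,0,0]]]}}

```text
time: 4.8
tcp_pos: [0.5006, 0.049, 0.12]
tcp_rot: [[0.779, 0.627, -0.001], [0.627, -0.779, -0.0], [-0.001, -0.001, -1.0]]
wrist_force: [6.7, -0.8, -10.0]
gripper_width: 0.0198
```

```bash
python3 - <<'E'
from rig import bot, eyes
import cv2
f=eyes.grab_frame("wrist"); cv2.imwrite("pics/w4.png",f["frame"][:,:,::-1])
s=bot.read_state();print(s["tcp_pos"],s["wrist_force"],s["wrist_torque"],s["gripper_width"])
E
```

```text
[0.50059635 0.0490288  0.12002351] [ 6.97645481 -1.04198796 -9.61702451] [-0.40557365 -0.93237617 -0.30065424] 0.0198860221877983
```

View pics/w4.png

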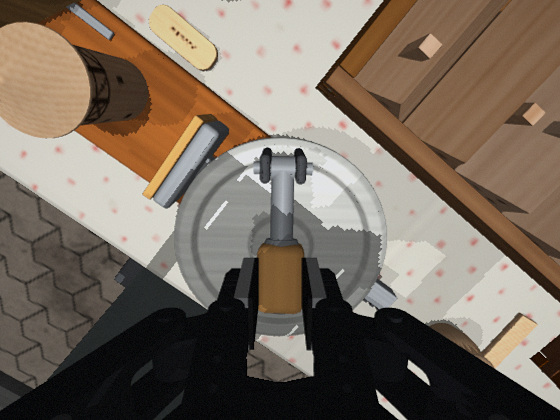

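Emit:
{"method": "apply_moves", "body": {"steps": [[[1,0.17,0,-0.42,0,0,0],[1,0.38,0,-0.82,0,0,0],[1,0.62,0,-1.19,0,0,0],[1,0.9,0,-1.55,0,0,0],[1,1.2,0,-1.88,0,0,0],[1,1.53,0,-2.19,0,0,0],[1,1.88,0,-2.46,0,0,0],[1,1.88,0,-2.46,0,0,0]]]}}

```text
time: 5.85
tcp_pos: [0.5157, 0.0612, 0.1464]
tcp_rot: [[0.779, 0.627, 0.0], [0.627, -0.779, 0.001], [0.001, -0.0, -1.0]]
wrist_force: [5.6, 1.2, -13.3]
gripper_width: 0.0183
```

```bash
python3 - <<'E'
from rig import bot, eyes
import cv2
f=eyes.grab_frame("wrist"); cv2.imwrite("pics/w5.png",f["frame"][:,:,::-1])
s=bot.read_state();print(s["tcp_pos"],s["wrist_force"],s["wrist_torque"],s["gripper_width"])
E
```

```text
[0.51567083 0.06118834 0.14637827] [  6.48854734   1.7591255  -12.79092647] [ 0.06152384 -0.83468365 -0.04968129] 0.018880421358553896
```

View pics/w5.png

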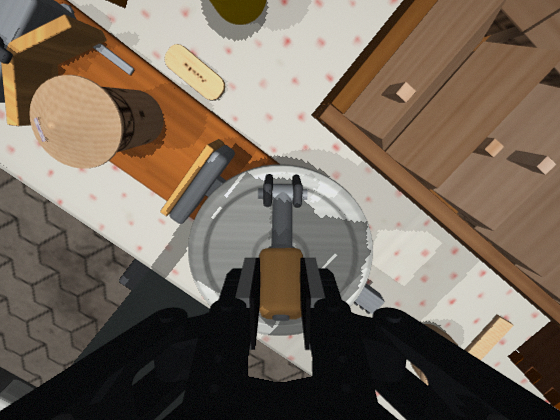

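Emit:
{"method": "apply_moves", "body": {"steps": [[[1,0.38,0,-0.24,0,0,0],[1,0.78,0,-0.44,0,0,0],[1,1.19,0,-0.62,0,0,0],[1,1.62,0,-0.75,0,0,0],[1,2.06,0,-0.85,0,0,0],[1,2.5,0,-0.91,0,0,0],[1,2.95,0,-0.93,0,0,0],[1,2.95,0,-0.93,0,0,0]]]}}

```text
time: 6.9
tcp_pos: [0.5395, 0.0796, 0.1572]
tcp_rot: [[0.779, 0.627, 0.003], [0.627, -0.779, 0.0], [0.003, 0.002, -1.0]]
wrist_force: [-1.3, -2.7, 4.7]
gripper_width: 0.0167
```

```bash
python3 - <<'E'
from rig import bot, eyes
import cv2
f=eyes.grab_frame("wrist"); cv2.imwrite("pics/w6.png",f["frame"][:,:,::-1])
f=eyes.grab_frame("side"); cv2.imwrite("pics/s6.png",cv2.resize(f["frame"][130:320,220:390,::-1],None,fx=3,fy=3))
s=bot.read_state();print(s["tcp_pos"],s["wrist_force"],s["wrist_torque"],s["gripper_width"])
E
```

```text
[0.53928793 0.07942061 0.15714276] [-0.03747065 -2.85348636  6.72653326] [-0.62083857  0.47727013  0.02778405] 0.01671638994069107
```

View pics/w6.png

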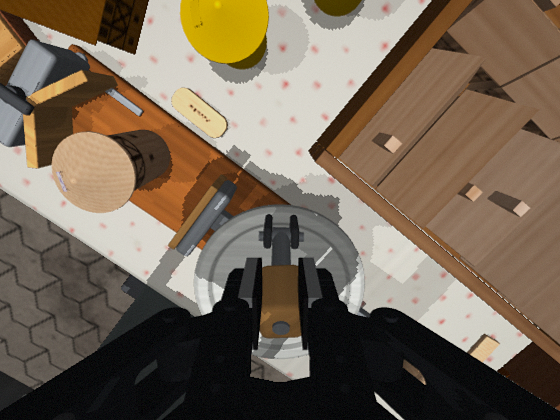

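View pics/s6.png

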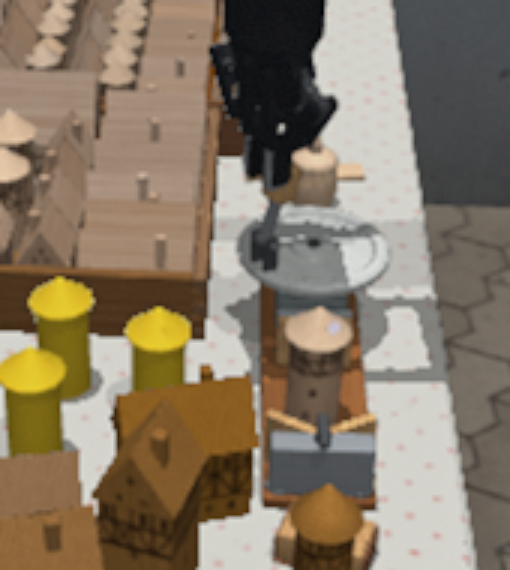

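```bash
python3 - <<'E'
from rig import bot, eyes
from h import *
f=eyes.grab_frame("wrist");s=bot.read_state();R=s["tcp_rot"];p=s["tcp_pos"]
for dz in (-.05,-.019,-.016,0,.016,.03): print(dz,proj(f,p+[0,0,dz]))
q=ray(f,282,328,.170);print("top at .17", q,(R.T@(q-p))*1000)
q=ray(f,282,265,.138);print("bot at .138", (R.T@(q-p))*1000)
q=ray(f,283,222,.102);print("hinge", q,(R.T@(q-p))*1000)
import cv2
a=f["frame"][190:400,180:390,::-1];cv2.imwrite("pics/w6c.png",cv2.resize(a,None,fx=2.8,fy=2.8))
E
```

```text
-0.05 [277.47926755 236.25194719]
-0.019 [277.1728394  257.75314855]
-0.016 [277.13766052 260.22155189]
0 [276.92863004 274.88863237]
0.016 [276.67515549 292.67422855]
0.03 [276.40462129 311.65685209]
top at .17 [0.52528373 0.06518004 0.17      ] [-19.74136026   2.32258293 -12.91806807]
bot at .138 [-4.27804725  2.49184069 19.12259321]
hinge [0.54716735 0.08137607 0.102     ] [ 7.28430283  3.30533358 55.15433632]
```

View pics/w6c.png

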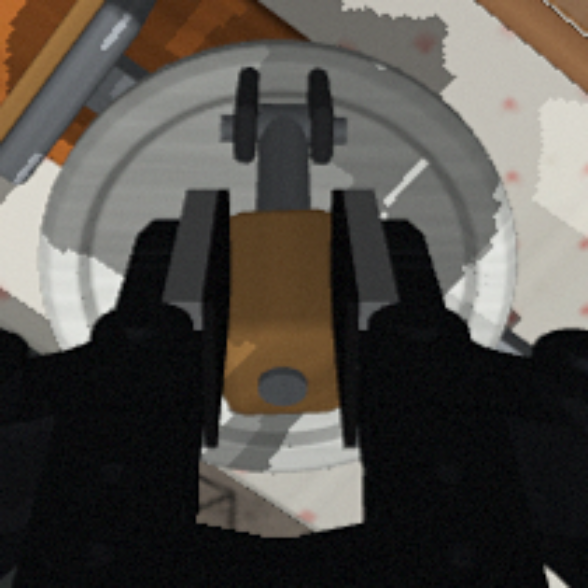

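```bash
cat >> h.py <<'E'
def hang(f,R,p,hinge,dot,zh=.102):
    """fold angle from hinge pixel and knob end dot pixel, in vertical plane of tool x"""
    H=ray(f,*hinge,zh); x=R[:,0].copy(); x[2]=0;x/=np.linalg.norm(x); n=np.array([-x[1],x[0],0])
    c=-f["view"][:3,:3].T@f["view"][:3,3]; q=ray(f,*dot,.1); d=q-c; t=n@(H-c)/(n@d) if abs(n@d)>1e-9 else 1
    out=[]
    for z in np.arange(.09,.185,.005):
        w=ray(f,*dot,z); out.append((round(z,3),round((w-H)@x*1000,1),round((z-zh)*1000,1),round(np.hypot((w-H)@x,z-zh)*1000,1)))
    return H,out
E
python3 - <<'E'
from rig import bot, eyes
from h import *
f=eyes.grab_frame("wrist");s=bot.read_state();R=s["tcp_rot"];p=s["tcp_pos"]
c=-f["view"][:3,:3].T@f["view"][:3,3];print("cam tool",R.T@(c-p)*1000)
H,o=hang(f,R,p,(281,236),(281,328));print("H",R.T@(H-p)*1000)
for r in o:print(r)
H,o=hang(f,R,p,(281,236),(281,265.5));print('bottom edge')
for r in o:print(r)
g=eyes.grab_frame("side");print(proj(g,H),proj(g,H+[0,0,.052]),proj(g,H+[0,0,.036]))
E
```

```text
cam tool [  75.41205721    1.47638925 -143.36160233]
H [-1.98638903  2.05625688 55.12864981]
(np.float64(0.09), np.float64(-76.0), np.float64(-12.0), np.float64(76.9))
(np.float64(0.095), np.float64(-72.4), np.float64(-7.0), np.float64(72.7))
(np.float64(0.1), np.float64(-68.7), np.float64(-2.0), np.float64(68.8))
(np.float64(0.105), np.float64(-65.1), np.float64(3.0), np.float64(65.2))
(np.float64(0.11), np.float64(-61.5), np.float64(8.0), np.float64(62.0))
(np.float64(0.115), np.float64(-57.9), np.float64(13.0), np.float64(59.3))
(np.float64(0.12), np.float64(-54.2), np.float64(18.0), np.float64(57.1))
(np.float64(0.125), np.float64(-50.6), np.float64(23.0), np.float64(55.6))
(np.float64(0.13), np.float64(-47.0), np.float64(28.0), np.float64(54.7))
(np.float64(0.135), np.float64(-43.3), np.float64(33.0), np.float64(54.5))
(np.float64(0.14), np.float64(-39.7), np.float64(38.0), np.float64(55.0))
(np.float64(0.145), np.float64(-36.1), np.float64(43.0), np.float64(56.1))
(np.float64(0.15), np.float64(-32.5), np.float64(48.0), np.float64(57.9))
(np.float64(0.155), np.float64(-28.8), np
[... 1198 characters left out ...]
float64(38.0), np.float64(38.0))
(np.float64(0.145), np.float64(0.7), np.float64(43.0), np.float64(43.0))
(np.float64(0.15), np.float64(3.2), np.float64(48.0), np.float64(48.1))
(np.float64(0.155), np.float64(5.6), np.float64(53.0), np.float64(53.3))
(np.float64(0.16), np.float64(8.1), np.float64(58.0), np.float64(58.6))
(np.float64(0.165), np.float64(10.5), np.float64(63.0), np.float64(63.9))
(np.float64(0.17), np.float64(13.0), np.float64(68.0), np.float64(69.2))
(np.float64(0.175), np.float64(15.4), np.float64(73.0), np.float64(74.6))
(np.float64(0.18), np.float64(17.9), np.float64(78.0), np.float64(80.0))
[307.11044905 209.00514734] [307.94582019 190.78926917] [307.68438178 196.49012469]
```

Emit:
{"method": "apply_moves", "body": {"steps": [[[0.2,0,0,0,0,0,0],[0.2,0,0,0,0,0,0],[0.2,-0.7,0,0.2,0,0,0],[0.2,-1.5,0,0.3,0,0,0],[0.2,-1.5,0,0.3,0,0,0]]]}}

```text
time: 7.78
tcp_pos: [0.5263, 0.0695, 0.1526]
tcp_rot: [[0.779, 0.627, -0.0], [0.627, -0.779, -0.0], [-0.0, -0.0, -1.0]]
wrist_force: [0.3, 0.1, 0.2]
gripper_width: 0.0339
```

```bash
python3 - <<'E'
from rig import bot, eyes
import cv2
f=eyes.grab_frame("wrist"); cv2.imwrite("pics/w7.png",f["frame"][:,:,::-1])
s=bot.read_state();print(s["tcp_pos"],s["wrist_force"],s["wrist_torque"],s["gripper_width"])
E
```

```text
[0.5265342  0.06964871 0.15273343] [-0.07953131  0.24384693  1.58703041] [ 0.0061758  -0.00635708 -0.00733744] 0.03460941953037637
```

View pics/w7.png

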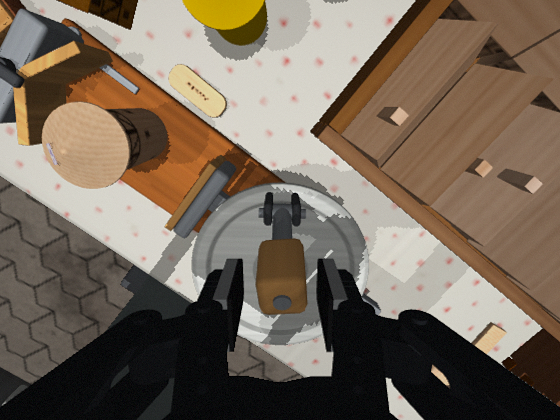

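```bash
python3 - <<'E'
from rig import bot, eyes
from h import *
f=eyes.grab_frame("wrist");s=bot.read_state();R=s["tcp_rot"];p=s["tcp_pos"]
H,o=hang(f,R,p,(282,213),(282,303));print("H",H,R.T@(H-p)*1000)
for r in o:
  if abs(r[3]-68)<6: print(*map(float,r))
E
```

```text
H [0.5394497  0.07666853 0.102     ] [14.23866585  2.62308946 50.80755574]
0.09 -69.1 -12.0 70.2
0.095 -66.0 -7.0 66.4
0.1 -62.8 -2.0 62.9
0.16 -25.0 58.0 63.1
0.165 -21.8 63.0 66.7
0.17 -18.7 68.0 70.5
```

Emit:
{"method": "apply_moves", "body": {"steps": [[[1,-0.1,0,0,0,0,0],[1,-0.1,0,0,0,0,0],[1,-0.1,0,0,0,0,0],[1,0.35,0,-0.13,0,-0.09,0],[1,0.8,0,-0.2,0,-0.18,0],[1,1.27,0,-0.24,0,-0.27,0],[1,1.75,0,-0.25,0,-0.36,0],[1,1.75,0,-0.25,0,-0.36,0]]]}}

```text
time: 8.88
tcp_pos: [0.5412, 0.0812, 0.155]
tcp_rot: [[0.728, 0.628, -0.275], [0.587, -0.778, -0.223], [-0.354, 0.001, -0.935]]
wrist_force: [2.8, -3.3, 3.8]
gripper_width: 0.0202
```

```bash
python3 - <<'E'
from rig import bot, eyes
import cv2
f=eyes.grab_frame("wrist"); cv2.imwrite("pics/w8.png",f["frame"][:,:,::-1])
s=bot.read_state();print(s["tcp_pos"],s["wrist_force"],s["wrist_torque"],s["gripper_width"])
E
```

```text
[0.54102886 0.08098067 0.1549976 ] [ 4.07648819 -3.49158181  1.22441044] [-0.26689795 -0.53697746  0.23644155] 0.02017276481772869
```

View pics/w8.png

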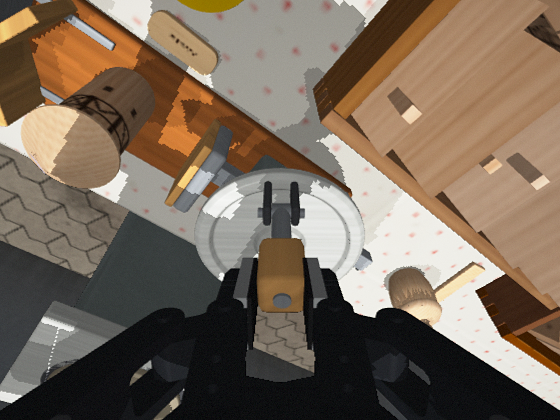

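Emit:
{"method": "apply_moves", "body": {"steps": [[[0.2,0,0,0,0,0,0],[0.2,0,0,0,0,0,0],[0.2,0,0,0,0,0.12,0],[0.2,0,0,0,0,0.24,0],[0.2,0,0,0,0,0.36,0],[0.2,0,0,0,0,0.36,0]]]}}

```text
time: 9.68
tcp_pos: [0.5393, 0.0802, 0.1557]
tcp_rot: [[0.78, 0.626, 0.0], [0.626, -0.78, 0.0], [0.0, 0.0, -1.0]]
wrist_force: [0.0, 1.3, -0.1]
gripper_width: 0.0341
```

```bash
python3 - <<'E'
from rig import bot, eyes
import cv2
f=eyes.grab_frame("wrist"); cv2.imwrite("pics/w9.png",f["frame"][:,:,::-1])
s=bot.read_state();print(s["tcp_pos"],s["tcp_rot"],s["wrist_force"],s["wrist_torque"],s["gripper_width"])
E
```

```text
[0.53974933 0.08047285 0.15562378] [[ 7.79464455e-01  6.26445815e-01 -8.97024997e-04]
 [ 6.26445287e-01 -7.79464967e-01 -8.16475821e-04]
 [-1.21067742e-03  7.44767988e-05 -9.99999264e-01]] [-0.02096925 -0.65339782  0.46281646] [ 0.00737387 -0.01210572 -0.06042478] 0.03397137855275059
```

View pics/w9.png

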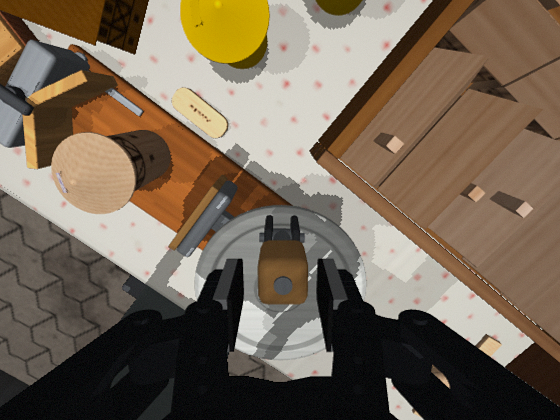

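Emit:
{"method": "apply_moves", "body": {"steps": [[[0.2,0.3,0,0.15,0,0,0],[1,0.3,0,0.15,0,0,0],[1,0.3,0,0.15,0,0,0],[1,0.3,0,0.15,0,0,0],[1,0.3,0,0.15,0,0,0]]]}}

```text
time: 10.35
tcp_pos: [0.543, 0.0827, 0.1537]
tcp_rot: [[0.779, 0.627, 0.001], [0.627, -0.779, -0.0], [0.001, 0.001, -1.0]]
wrist_force: [5.0, -1.1, -0.7]
gripper_width: 0.0203
```

```bash
python3 - <<'E'
from rig import bot, eyes
import numpy as np
s=bot.read_state();print(s["tcp_pos"],s["tcp_rot"][:,0],s["wrist_force"],s["wrist_torque"],s["gripper_width"])
C=np.array([.4985,.0465]);d=s["tcp_pos"][:2]-C;print(np.hypot(*d),np.degrees(np.arctan2(d[1],d[0])))
r=5.3
for k in range(5):
    s0=k*1.2
    print(k,[[1,round(r*(np.cos(a)-np.cos(s0)),2),round(r*(np.sin(a)-np.sin(s0)),2),0,0,0,0] for a in s0+.15*np.arange(1,9)])
E
```

```text
[0.54302532 0.08271407 0.15367909] [7.78987759e-01 6.27038899e-01 5.38086669e-04] [ 5.01650051 -1.07161621 -0.65546376] [-0.11463915 -0.73050559 -0.00263255] 0.020341010591982435
0.05739305981684551 39.1227207674504
0 [[1, np.float64(-0.06), np.float64(0.79), 0, 0, 0, 0], [1, np.float64(-0.24), np.float64(1.57), 0, 0, 0, 0], [1, np.float64(-0.53), np.float64(2.31), 0, 0, 0, 0], [1, np.float64(-0.93), np.float64(2.99), 0, 0, 0, 0], [1, np.float64(-1.42), np.float64(3.61), 0, 0, 0, 0], [1, np.float64(-2.01), np.float64(4.15), 0, 0, 0, 0], [1, np.float64(-2.66), np.float64(4.6), 0, 0, 0, 0], [1, np.float64(-3.38), np.float64(4.94), 0, 0, 0, 0]]
1 [[1, np.float64(-0.76), np.float64(0.23), 0, 0, 0, 0], [1, np.float64(-1.55), np.float64(0.35), 0, 0, 0, 0], [1, np.float64(-2.34), np.float64(0.34), 0, 0, 0, 0], [1, np.float64(-3.12), np.float64(0.22), 0, 0, 0, 0], [1, np.float64(-3.88), np.float64(-0.02), 0, 0, 0, 0], [1, np.float64(-4.6), np.float64(-0.36), 0, 0, 0, 0], [1, np.float64(-5.25), np.float64(-0.82), 0, 0, 0, 0], [1, np.float64(-5.83), np.float64(-1.36), 0, 0, 0, 0]]
2 [[1, np.fl
[... 588 characters left out ...]
, 0], [1, np.float64(2.15), np.float64(-2.27), 0, 0, 0, 0], [1, np.float64(2.87), np.float64(-2.61), 0, 0, 0, 0], [1, np.float64(3.64), np.float64(-2.84), 0, 0, 0, 0], [1, np.float64(4.42), np.float64(-2.94), 0, 0, 0, 0], [1, np.float64(5.22), np.float64(-2.93), 0, 0, 0, 0]]
4 [[1, np.float64(0.78), np.float64(0.13), 0, 0, 0, 0], [1, np.float64(1.54), np.float64(0.37), 0, 0, 0, 0], [1, np.float64(2.25), np.float64(0.73), 0, 0, 0, 0], [1, np.float64(2.9), np.float64(1.18), 0, 0, 0, 0], [1, np.float64(3.47), np.float64(1.73), 0, 0, 0, 0], [1, np.float64(3.96), np.float64(2.36), 0, 0, 0, 0], [1, np.float64(4.35), np.float64(3.05), 0, 0, 0, 0], [1, np.float64(4.63), np.float64(3.8), 0, 0, 0, 0]]
```

Emit:
{"method": "apply_moves", "body": {"steps": [[[1,-0.06,0.79,0,0,0,0],[1,-0.24,1.57,0,0,0,0],[1,-0.53,2.31,0,0,0,0],[1,-0.93,2.99,0,0,0,0]]]}}

```text
time: 10.85
tcp_pos: [0.5537, 0.0561, 0.1539]
tcp_rot: [[0.778, 0.629, -0.002], [0.629, -0.778, 0.006], [0.002, -0.005, -1.0]]
wrist_force: [-2.5, 11.7, 4.0]
gripper_width: 0.0204
```

```bash
python3 - <<'E'
from rig import bot, eyes
import cv2
f=eyes.grab_frame("wrist"); cv2.imwrite("pics/w10.png",f["frame"][:,:,::-1])
s=bot.read_state();print(s["tcp_pos"],s["wrist_force"],s["wrist_torque"],s["gripper_width"])
E
```

```text
[0.55380246 0.05493853 0.15389065] [-0.63368097  5.12947618  3.43600772] [ 1.72999009  0.21409579 -0.10030855] 0.02046458376353391
```

View pics/w10.png

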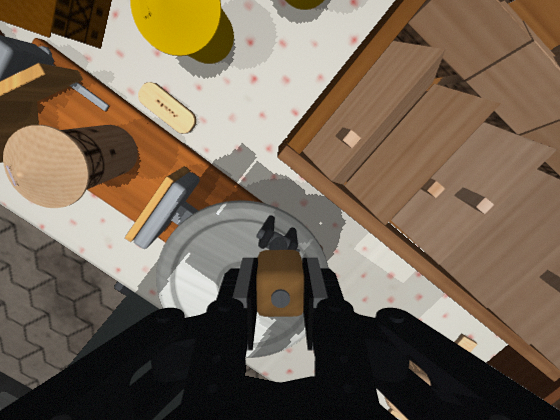

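Emit:
{"method": "apply_moves", "body": {"steps": [[[1,-0.49,0.62,0,0,0,0],[1,-1.08,1.16,0,0,0,0],[1,-1.73,1.61,0,0,0,0],[1,-2.45,1.95,0,0,0,0],[1,-3.21,2.18,0,0,0,0],[1,-4.0,2.3,0,0,0,0],[1,-4.79,2.29,0,0,0,0],[1,-5.57,2.17,0,0,0,0]]]}}

```text
time: 11.9
tcp_pos: [0.5257, 0.0023, 0.1541]
tcp_rot: [[0.779, 0.628, 0.004], [0.628, -0.779, 0.001], [0.004, 0.002, -1.0]]
wrist_force: [10.0, 1.6, -2.6]
gripper_width: 0.02
```

```bash
python3 - <<'E'
from rig import bot, eyes
import cv2
f=eyes.grab_frame("wrist"); cv2.imwrite("pics/w11.png",f["frame"][:,:,::-1])
s=bot.read_state();print(s["tcp_pos"],s["wrist_force"],s["wrist_torque"],s["gripper_width"])
E
```

```text
[0.52489999 0.00177958 0.1540837 ] [ 6.51661621  0.08529486 -0.82054681] [ 0.2098702  -1.40862709 -0.00436482] 0.020278657315974825
```

View pics/w11.png

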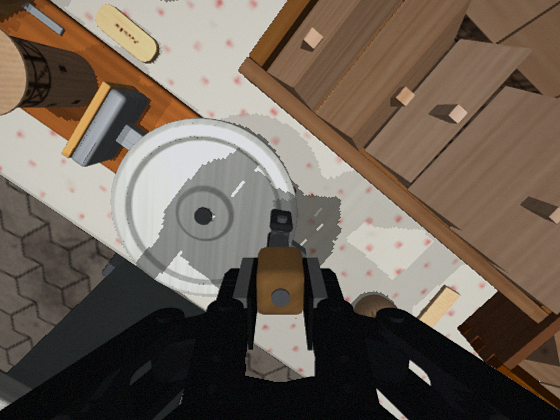

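```bash
python3 - <<'E'
from rig import bot, eyes
from h import *
f=eyes.grab_frame("wrist");s=bot.read_state();R=s["tcp_rot"];p=s["tcp_pos"]
q=ray(f,203,216,.08);print(q, np.hypot(*(p-q)[:2]), R.T@(q-p)*1000)
r=5.3
for s0 in (1.8,3.0):
    print([[1,float(round(r*(np.cos(a)-np.cos(s0)),2)),float(round(r*(np.sin(a)-np.sin(s0)),2)),0,0,0,0] for a in s0+.15*np.arange(1,9)])
E
```

```text
[0.49746599 0.04427264 0.08      ] 0.05058588088648825 [  4.98876886 -50.4043656   74.02731219]
[[1, -0.76, -0.24, 0, 0, 0, 0], [1, -1.47, -0.59, 0, 0, 0, 0], [1, -2.13, -1.04, 0, 0, 0, 0], [1, -2.7, -1.58, 0, 0, 0, 0], [1, -3.2, -2.21, 0, 0, 0, 0], [1, -3.59, -2.9, 0, 0, 0, 0], [1, -3.87, -3.64, 0, 0, 0, 0], [1, -4.04, -4.41, 0, 0, 0, 0]]
[[1, -0.05, -0.79, 0, 0, 0, 0], [1, 0.01, -1.58, 0, 0, 0, 0], [1, 0.2, -2.36, 0, 0, 0, 0], [1, 0.49, -3.09, 0, 0, 0, 0], [1, 0.9, -3.78, 0, 0, 0, 0], [1, 1.4, -4.39, 0, 0, 0, 0], [1, 1.99, -4.93, 0, 0, 0, 0], [1, 2.65, -5.37, 0, 0, 0, 0]]
```

Emit:
{"method": "apply_moves", "body": {"steps": [[[1,-0.78,-0.24,0,0,0,0],[1,-1.52,-0.59,0,0,0,0],[1,-2.2,-1.04,0,0,0,0],[1,-2.8,-1.58,0,0,0,0],[1,-3.33,-2.21,0,0,0,0],[1,-3.75,-2.9,0,0,0,0],[1,-4.05,-3.64,0,0,0,0],[1,-4.24,-4.41,0,0,0,0]]]}}

```text
time: 13.0
tcp_pos: [0.4647, 0.0087, 0.1541]
tcp_rot: [[0.779, 0.627, 0.004], [0.627, -0.779, -0.002], [0.002, 0.004, -1.0]]
wrist_force: [8.2, -4.5, -4.1]
gripper_width: 0.0205
```

Emit:
{"method": "apply_moves", "body": {"steps": [[[1,-0.05,-0.79,0,0,0,0],[1,0.01,-1.58,0,0,0,0],[1,0.2,-2.36,0,0,0,0],[1,0.49,-3.09,0,0,0,0],[1,0.9,-3.78,0,0,0,0],[1,0.9,-3.78,0,0,0,0]]]}}

```text
time: 13.75
tcp_pos: [0.4477, 0.0441, 0.154]
tcp_rot: [[0.779, 0.627, 0.002], [0.627, -0.779, -0.002], [0.001, 0.003, -1.0]]
wrist_force: [6.6, -3.9, -0.9]
gripper_width: 0.0205
```

```bash
python3 - <<'E'
from rig import bot, eyes
import cv2
f=eyes.grab_frame("wrist"); cv2.imwrite("pics/w12.png",f["frame"][:,:,::-1])
f=eyes.grab_frame("side"); cv2.imwrite("pics/s12.png",cv2.resize(f["frame"][130:320,220:390,::-1],None,fx=3,fy=3))
s=bot.read_state();print(s["tcp_pos"],s["wrist_force"],s["wrist_torque"],s["gripper_width"])
E
```

```text
[0.44775047 0.04403106 0.15403705] [ 5.09003525 -3.28982378 -1.47557269] [-0.59679877 -1.11156512  0.03570226] 0.020216548120682416
```

View pics/w12.png

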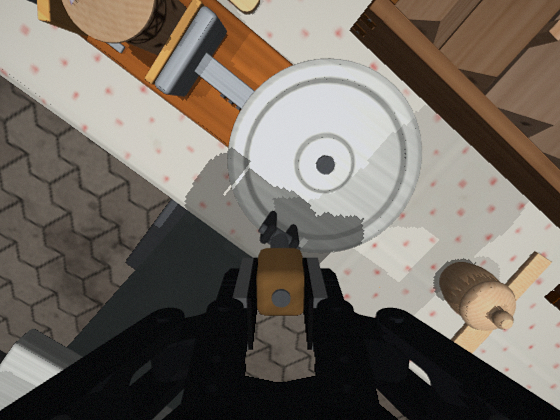

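View pics/s12.png

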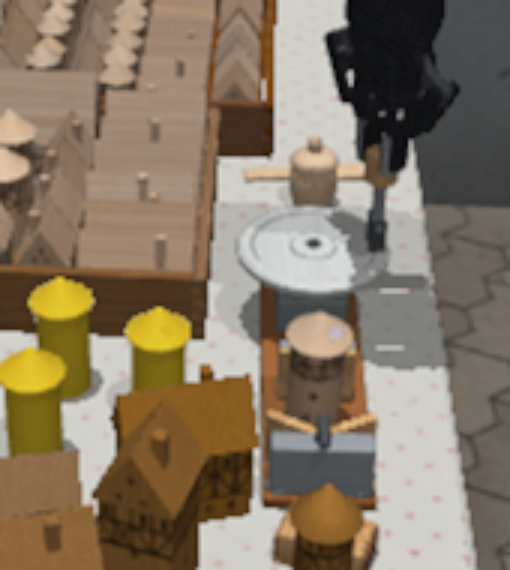

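```bash
python3 - <<'E'
import numpy as np
r=5.25
for s0,st,n in ((3.78,.15,8),(4.98,.1,8),(5.78,.05,8)):
    print([[1,float(round(r*(np.cos(a)-np.cos(s0)),2)),float(round(r*(np.sin(a)-np.sin(s0)),2)),0,0,0,0] for a in s0+st*np.arange(1,n+1)])
E
```

```text
[[1, 0.51, -0.59, 0, 0, 0, 0], [1, 1.11, -1.11, 0, 0, 0, 0], [1, 1.78, -1.52, 0, 0, 0, 0], [1, 2.5, -1.83, 0, 0, 0, 0], [1, 3.26, -2.03, 0, 0, 0, 0], [1, 4.05, -2.12, 0, 0, 0, 0], [1, 4.83, -2.09, 0, 0, 0, 0], [1, 5.6, -1.93, 0, 0, 0, 0]]
[[1, 0.5, 0.16, 0, 0, 0, 0], [1, 0.98, 0.38, 0, 0, 0, 0], [1, 1.43, 0.64, 0, 0, 0, 0], [1, 1.86, 0.94, 0, 0, 0, 0], [1, 2.26, 1.29, 0, 0, 0, 0], [1, 2.62, 1.67, 0, 0, 0, 0], [1, 2.94, 2.08, 0, 0, 0, 0], [1, 3.21, 2.53, 0, 0, 0, 0]]
[[1, 0.12, 0.23, 0, 0, 0, 0], [1, 0.23, 0.47, 0, 0, 0, 0], [1, 0.33, 0.72, 0, 0, 0, 0], [1, 0.41, 0.96, 0, 0, 0, 0], [1, 0.48, 1.22, 0, 0, 0, 0], [1, 0.54, 1.47, 0, 0, 0, 0], [1, 0.59, 1.73, 0, 0, 0, 0], [1, 0.62, 1.99, 0, 0, 0, 0]]
```

Emit:
{"method": "apply_moves", "body": {"steps": [[[1,0.51,-0.59,0,0,0,0],[1,1.11,-1.11,0,0,0,0],[1,1.78,-1.52,0,0,0,0],[1,2.5,-1.83,0,0,0,0],[1,3.26,-2.03,0,0,0,0],[1,4.05,-2.12,0,0,0,0],[1,4.83,-2.09,0,0,0,0],[1,5.6,-1.93,0,0,0,0]]]}}

```text
time: 14.85
tcp_pos: [0.4774, 0.0941, 0.1539]
tcp_rot: [[0.779, 0.627, -0.004], [0.627, -0.779, -0.002], [-0.004, -0.001, -1.0]]
wrist_force: [-7.5, -4.6, 6.5]
gripper_width: 0.0207
```

Emit:
{"method": "apply_moves", "body": {"steps": [[[1,0.5,0.16,0,0,0,0],[1,0.98,0.38,0,0,0,0],[1,1.43,0.64,0,0,0,0],[1,1.86,0.94,0,0,0,0]]]}}

```text
time: 15.35
tcp_pos: [0.4975, 0.0992, 0.1539]
tcp_rot: [[0.779, 0.627, -0.005], [0.627, -0.779, 0.0], [-0.004, -0.003, -1.0]]
wrist_force: [-8.8, -0.8, 7.1]
gripper_width: 0.0202
```

```bash
cat > st.py <<'E'
from rig import bot, eyes
import cv2,sys
import numpy as np
from h import *
C=np.array([.4967,.046])
def tan():
    s=bot.read_state();d=s["tcp_pos"][:2]-C;a=np.arctan2(d[1],d[0]);psi=(np.radians(38.8)-a)%(2*np.pi)
    t=np.array([np.sin(a),-np.cos(a)]);F=s["wrist_force"]
    print("t %.2f r %.1f psi %.3f Ftan %.1f Frad %.1f Fz %.1f w %.4f z %.4f"%(s["time"],np.hypot(*d)*1000,psi,-F[:2]@t,F[:2]@d/np.hypot(*d),F[2],s["gripper_width"],s["tcp_pos"][2]))
tan()
for n in sys.argv[1:]:
    c,nm=n.split(":");f=eyes.grab_frame(c)["frame"][:,:,::-1]
    if c=="side": f=cv2.resize(f[130:320,220:390],None,fx=3,fy=3,interpolation=cv2.INTER_CUBIC)
    cv2.imwrite(f"pics/{nm}.png",f)
E
python3 st.py wrist:w13 side:s13
```

```text
t 15.35 r 53.2 psi 5.404 Ftan 8.8 Frad -0.9 Fz 7.1 w 0.0202 z 0.1539
```

View pics/w13.png

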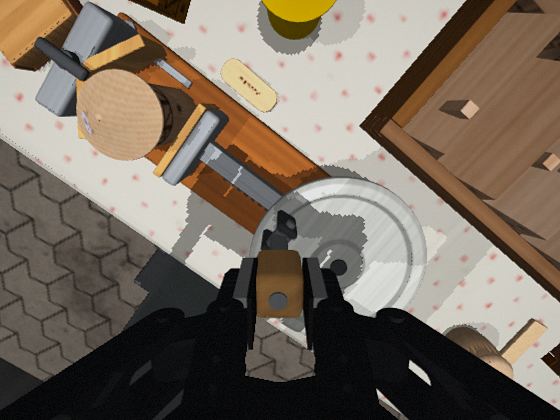

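View pics/s13.png

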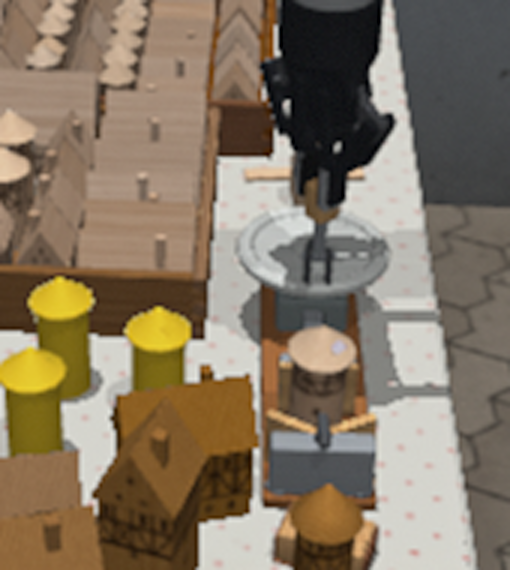

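```bash
cat > tab.py <<'E'
import numpy as np,sys
r=5.25;s0,st,n=map(float,sys.argv[1:])
print([[1,float(round(r*(np.cos(a)-np.cos(s0)),2)),float(round(r*(np.sin(a)-np.sin(s0)),2)),0,0,0,0] for a in s0+st*np.arange(1,int(n)+1)])
E
python3 tab.py 5.4 .05 8;python3 tab.py 5.8 .03 8;python3 tab.py 6.04 .02 8;python3 tab.py 6.2 .02 8;python3 tab.py 6.36 .02 8;python3 tab.py 6.52 .02 8
```

```text
[[1, 0.2, 0.17, 0, 0, 0, 0], [1, 0.39, 0.35, 0, 0, 0, 0], [1, 0.57, 0.54, 0, 0, 0, 0], [1, 0.74, 0.74, 0, 0, 0, 0], [1, 0.9, 0.95, 0, 0, 0, 0], [1, 1.05, 1.17, 0, 0, 0, 0], [1, 1.19, 1.39, 0, 0, 0, 0], [1, 1.32, 1.62, 0, 0, 0, 0]]
[[1, 0.07, 0.14, 0, 0, 0, 0], [1, 0.14, 0.28, 0, 0, 0, 0], [1, 0.2, 0.43, 0, 0, 0, 0], [1, 0.26, 0.57, 0, 0, 0, 0], [1, 0.31, 0.72, 0, 0, 0, 0], [1, 0.36, 0.87, 0, 0, 0, 0], [1, 0.41, 1.02, 0, 0, 0, 0], [1, 0.45, 1.17, 0, 0, 0, 0]]
[[1, 0.02, 0.1, 0, 0, 0, 0], [1, 0.05, 0.2, 0, 0, 0, 0], [1, 0.07, 0.31, 0, 0, 0, 0], [1, 0.08, 0.41, 0, 0, 0, 0], [1, 0.1, 0.52, 0, 0, 0, 0], [1, 0.11, 0.62, 0, 0, 0, 0], [1, 0.13, 0.72, 0, 0, 0, 0], [1, 0.14, 0.83, 0, 0, 0, 0]]
[[1, 0.01, 0.1, 0, 0, 0, 0], [1, 0.01, 0.21, 0, 0, 0, 0], [1, 0.02, 0.31, 0, 0, 0, 0], [1, 0.02, 0.42, 0, 0, 0, 0], [1, 0.02, 0.52, 0, 0, 0, 0], [1, 0.01, 0.63, 0, 0, 0, 0], [1, 0.01, 0.73, 0, 0, 0, 0], [1, 0.0, 0.84, 0, 0, 0, 0]]
[[1, -0.01, 0.1, 0, 0, 0, 0], [1, -0.02, 0.21, 0, 0, 0, 0], [1, -0.03, 0.31, 0, 0, 0, 0], [1, -0.05, 0.42, 0, 0, 0, 0], [1, -0.07, 0.52, 0, 0, 0, 0], [1, -0.09, 0.62, 0, 0, 0, 0], [1, -0.11, 0.73, 0, 0, 0, 0], [1, -0.13, 0.83, 0, 0, 0, 0]]
[[1, -0.03, 0.1, 0, 0, 0, 0], [1, -0.05, 0.2, 0, 0, 0, 0], [1, -0.08, 0.3, 0, 0, 0, 0], [1, -0.11, 0.4, 0, 0, 0, 0], [1, -0.15, 0.5, 0, 0, 0, 0], [1, -0.18, 0.6, 0, 0, 0, 0], [1, -0.22, 0.7, 0, 0, 0, 0], [1, -0.26, 0.8, 0, 0, 0, 0]]
```

Emit:
{"method": "apply_moves", "body": {"steps": [[[1,0.2,0.17,0,0,0,0],[1,0.39,0.35,0,0,0,0],[1,0.57,0.54,0,0,0,0],[1,0.74,0.74,0,0,0,0],[1,0.9,0.95,0,0,0,0],[1,1.05,1.17,0,0,0,0]]]}}

```text
time: 16.2
tcp_pos: [0.513, 0.0975, 0.1539]
tcp_rot: [[0.778, 0.628, -0.004], [0.628, -0.778, 0.002], [-0.002, -0.004, -1.0]]
wrist_force: [-7.3, 2.7, 4.6]
gripper_width: 0.0205
```

```bash
python3 st.py wrist:w14; python3 st.py
```

```text
t 16.20 r 54.0 psi 5.696 Ftan 7.8 Frad 0.3 Fz 4.6 w 0.0205 z 0.1539
t 16.25 r 54.0 psi 5.701 Ftan 8.3 Frad 1.0 Fz 4.6 w 0.0207 z 0.1539
```

View pics/w14.png

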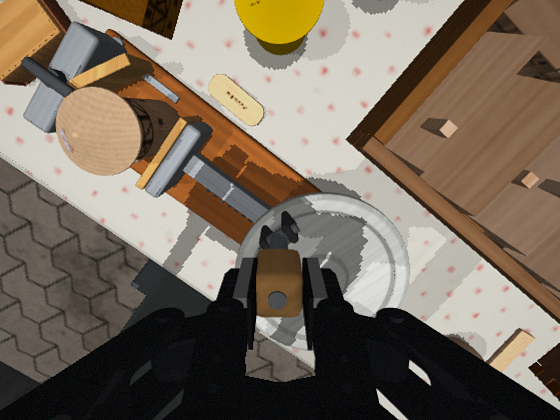

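```bash
python3 tab.py 5.7 .03 6; python3 tab.py 5.88 .02 8;python3 tab.py 6.0 .02 8
```

```text
[[1, 0.08, 0.13, 0, 0, 0, 0], [1, 0.17, 0.27, 0, 0, 0, 0], [1, 0.24, 0.41, 0, 0, 0, 0], [1, 0.31, 0.55, 0, 0, 0, 0], [1, 0.38, 0.69, 0, 0, 0, 0], [1, 0.45, 0.83, 0, 0, 0, 0]]
[[1, 0.04, 0.1, 0, 0, 0, 0], [1, 0.08, 0.19, 0, 0, 0, 0], [1, 0.11, 0.29, 0, 0, 0, 0], [1, 0.15, 0.39, 0, 0, 0, 0], [1, 0.18, 0.49, 0, 0, 0, 0], [1, 0.21, 0.59, 0, 0, 0, 0], [1, 0.24, 0.69, 0, 0, 0, 0], [1, 0.27, 0.8, 0, 0, 0, 0]]
[[1, 0.03, 0.1, 0, 0, 0, 0], [1, 0.05, 0.2, 0, 0, 0, 0], [1, 0.08, 0.3, 0, 0, 0, 0], [1, 0.1, 0.41, 0, 0, 0, 0], [1, 0.12, 0.51, 0, 0, 0, 0], [1, 0.14, 0.61, 0, 0, 0, 0], [1, 0.16, 0.72, 0, 0, 0, 0], [1, 0.17, 0.82, 0, 0, 0, 0]]
```

Emit:
{"method": "apply_moves", "body": {"steps": [[[1,0.08,0.13,0,0,0,0],[1,0.17,0.27,0,0,0,0],[1,0.24,0.41,0,0,0,0],[1,0.31,0.55,0,0,0,0],[1,0.38,0.69,0,0,0,0],[1,0.45,0.83,0,0,0,0]]]}}

```text
time: 17.0
tcp_pos: [0.5218, 0.0943, 0.1539]
tcp_rot: [[0.778, 0.628, -0.004], [0.628, -0.778, 0.003], [-0.001, -0.004, -1.0]]
wrist_force: [-7.0, 5.0, 5.5]
gripper_width: 0.0205
```

```bash
python3 st.py; python3 - <<'E'
from rig import bot, eyes
from h import *
import cv2
f=eyes.grab_frame("wrist");cv2.imwrite("pics/w15.png",cv2.resize(f["frame"][10:260,0:330,::-1],None,fx=2.4,fy=2.4))
E
```

```text
t 17.00 r 54.4 psi 5.869 Ftan 8.6 Frad 1.2 Fz 5.5 w 0.0205 z 0.1539
```

View pics/w15.png

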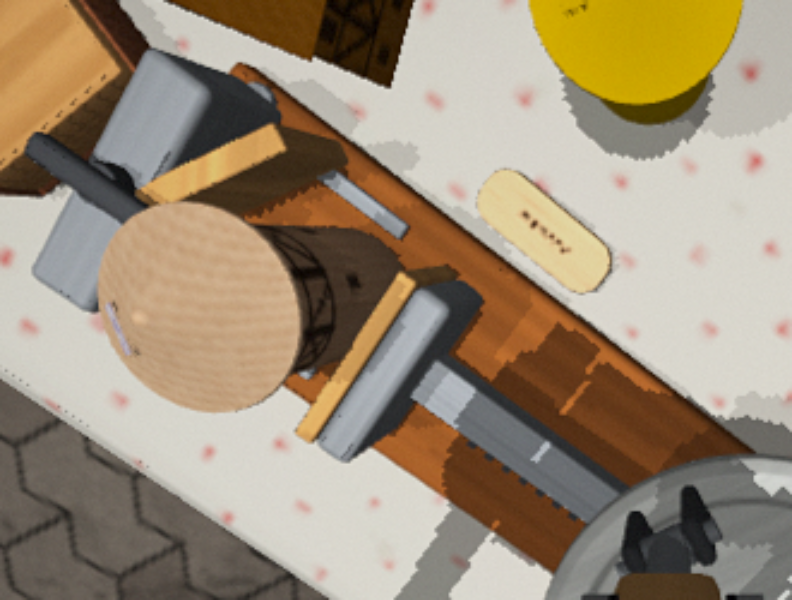

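```bash
python3 - <<'E'
from rig import bot, eyes
from h import *
import cv2
f=eyes.grab_frame("top");cv2.imwrite("pics/t15.png",cv2.resize(f["frame"][205:265,180:300,::-1],None,fx=6.5,fy=6.5,interpolation=cv2.INTER_CUBIC))
E
```

```text
(no output)
```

View pics/t15.png

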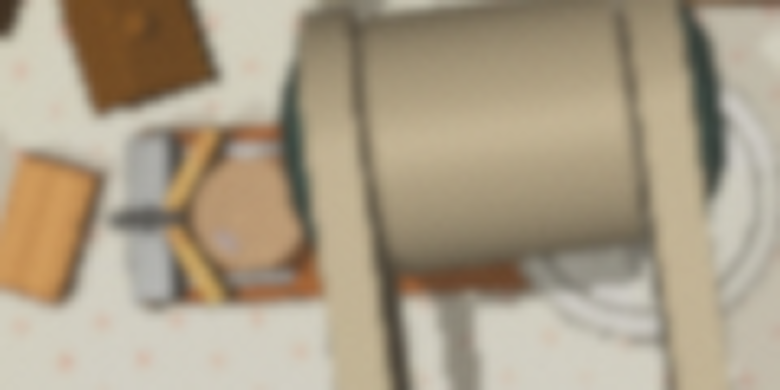

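```bash
python3 - <<'E'
from rig import bot, eyes
from h import *
f=eyes.grab_frame("top")
pt=lambda x,y,z: ray(f,180+x/6.5,205+y/6.5,z)
for n,p in {"vtip_u":(215,132,.06),"vtip_l":(226,298,.06),"vapexfront":(183,216,.06),"roofleft":(190,213,.08),"rooftop":(245,158,.08),"roofbot":(247,270,.08)}.items(): print(n,pt(*p))
E
```

```text
vtip_u [0.52932942 0.23773991 0.06      ]
vtip_l [0.45422168 0.23409042 0.06      ]
vapexfront [0.49170548 0.25289257 0.06      ]
roofleft [0.49321276 0.24670645 0.08      ]
rooftop [0.51705088 0.22175236 0.08      ]
roofbot [0.46722782 0.22177143 0.08      ]
```

Emit:
{"method": "apply_moves", "body": {"steps": [[[1,0.04,0.1,0,0,0,0],[1,0.08,0.19,0,0,0,0],[1,0.11,0.29,0,0,0,0],[1,0.15,0.39,0,0,0,0]]]}}

```text
time: 17.65
tcp_pos: [0.5255, 0.0924, 0.154]
tcp_rot: [[0.778, 0.628, -0.003], [0.628, -0.778, 0.003], [-0.001, -0.004, -1.0]]
wrist_force: [-7.1, 5.8, 4.0]
gripper_width: 0.0205
```

```bash
python3 st.py;python3 tab.py 5.96 .02 8;python3 tab.py 6.04 .02 8
```

```text
t 17.65 r 54.6 psi 5.945 Ftan 9.1 Frad 1.2 Fz 4.0 w 0.0205 z 0.1540
[[1, 0.03, 0.1, 0, 0, 0, 0], [1, 0.06, 0.2, 0, 0, 0, 0], [1, 0.09, 0.3, 0, 0, 0, 0], [1, 0.12, 0.4, 0, 0, 0, 0], [1, 0.14, 0.51, 0, 0, 0, 0], [1, 0.16, 0.61, 0, 0, 0, 0], [1, 0.18, 0.71, 0, 0, 0, 0], [1, 0.2, 0.81, 0, 0, 0, 0]]
[[1, 0.02, 0.1, 0, 0, 0, 0], [1, 0.05, 0.2, 0, 0, 0, 0], [1, 0.07, 0.31, 0, 0, 0, 0], [1, 0.08, 0.41, 0, 0, 0, 0], [1, 0.1, 0.52, 0, 0, 0, 0], [1, 0.11, 0.62, 0, 0, 0, 0], [1, 0.13, 0.72, 0, 0, 0, 0], [1, 0.14, 0.83, 0, 0, 0, 0]]
```

Emit:
{"method": "apply_moves", "body": {"steps": [[[1,0.03,0.1,0,0,0,0],[1,0.06,0.2,0,0,0,0],[1,0.09,0.3,0,0,0,0],[1,0.12,0.4,0,0,0,0]]]}}

```text
time: 18.15
tcp_pos: [0.529, 0.0902, 0.154]
tcp_rot: [[0.778, 0.628, -0.003], [0.628, -0.778, 0.003], [-0.0, -0.004, -1.0]]
wrist_force: [-4.8, 6.2, 5.0]
gripper_width: 0.0203
```

```bash
python3 st.py
```

```text
t 18.15 r 54.8 psi 6.020 Ftan 7.5 Frad 2.2 Fz 5.0 w 0.0203 z 0.1540
```

Emit:
{"method": "apply_moves", "body": {"steps": [[[1,0.02,0.1,0,0,0,0],[1,0.05,0.2,0,0,0,0],[1,0.07,0.31,0,0,0,0],[1,0.08,0.41,0,0,0,0]]]}}

```text
time: 18.65
tcp_pos: [0.5324, 0.0877, 0.154]
tcp_rot: [[0.778, 0.628, -0.003], [0.628, -0.778, 0.004], [0.0, -0.004, -1.0]]
wrist_force: [-4.4, 7.1, 3.6]
gripper_width: 0.0205
```

```bash
python3 st.py;python3 tab.py 6.12 .02 8
```

```text
t 18.65 r 54.9 psi 6.097 Ftan 8.0 Frad 2.6 Fz 3.6 w 0.0205 z 0.1540
[[1, 0.02, 0.1, 0, 0, 0, 0], [1, 0.03, 0.21, 0, 0, 0, 0], [1, 0.04, 0.31, 0, 0, 0, 0], [1, 0.05, 0.42, 0, 0, 0, 0], [1, 0.06, 0.52, 0, 0, 0, 0], [1, 0.06, 0.63, 0, 0, 0, 0], [1, 0.07, 0.73, 0, 0, 0, 0], [1, 0.07, 0.84, 0, 0, 0, 0]]
```

Emit:
{"method": "apply_moves", "body": {"steps": [[[1,0.02,0.1,0,0,0,0],[1,0.03,0.21,0,0,0,0],[1,0.04,0.31,0,0,0,0],[1,0.05,0.42,0,0,0,0]]]}}

```text
time: 19.15
tcp_pos: [0.5354, 0.0849, 0.1539]
tcp_rot: [[0.778, 0.629, -0.002], [0.629, -0.778, 0.004], [0.001, -0.005, -1.0]]
wrist_force: [-4.6, 8.2, 3.6]
gripper_width: 0.0208
```

```bash
python3 st.py
```

```text
t 19.15 r 54.9 psi 6.173 Ftan 9.0 Frad 2.6 Fz 3.6 w 0.0208 z 0.1539
```

Emit:
{"method": "apply_moves", "body": {"steps": [[[1,0.01,0.1,0,0,0,0],[1,0.01,0.21,0,0,0,0],[1,0.02,0.31,0,0,0,0],[1,0.02,0.42,0,0,0,0]]]}}

```text
time: 19.65
tcp_pos: [0.5384, 0.0819, 0.154]
tcp_rot: [[0.778, 0.629, -0.002], [0.629, -0.778, 0.004], [0.001, -0.004, -1.0]]
wrist_force: [-3.1, 9.3, 3.0]
gripper_width: 0.0207
```

```bash
python3 st.py;python3 tab.py 6.28 .02 8
```

```text
t 19.65 r 55.0 psi 6.250 Ftan 9.1 Frad 3.7 Fz 3.0 w 0.0207 z 0.1540
[[1, -0.0, 0.1, 0, 0, 0, 0], [1, -0.0, 0.21, 0, 0, 0, 0], [1, -0.01, 0.31, 0, 0, 0, 0], [1, -0.02, 0.42, 0, 0, 0, 0], [1, -0.02, 0.52, 0, 0, 0, 0], [1, -0.04, 0.63, 0, 0, 0, 0], [1, -0.05, 0.73, 0, 0, 0, 0], [1, -0.06, 0.84, 0, 0, 0, 0]]
```

Emit:
{"method": "apply_moves", "body": {"steps": [[[1,-0.01,0.1,0,0,0,0],[1,-0.02,0.21,0,0,0,0],[1,-0.04,0.31,0,0,0,0],[1,-0.06,0.42,0,0,0,0]]]}}

```text
time: 20.15
tcp_pos: [0.5409, 0.0786, 0.154]
tcp_rot: [[0.778, 0.629, -0.001], [0.629, -0.778, 0.005], [0.002, -0.004, -1.0]]
wrist_force: [-1.2, 9.1, 2.0]
gripper_width: 0.0203
```

```bash
python3 st.py wrist:w16
```

```text
t 20.15 r 54.9 psi 0.043 Ftan 8.0 Frad 4.4 Fz 2.0 w 0.0203 z 0.1540
```

View pics/w16.png

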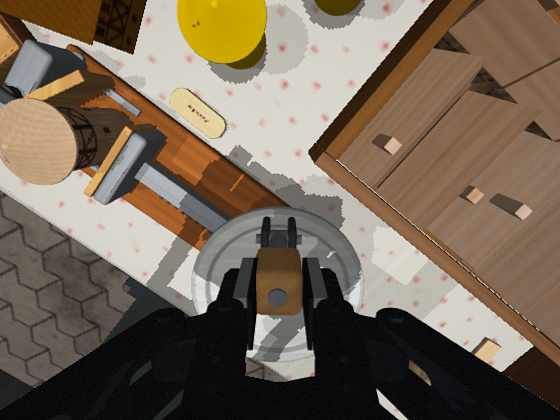

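Emit:
{"method": "apply_moves", "body": {"steps": [[[1,-0.02,0.1,0,0,0,0],[1,-0.04,0.21,0,0,0,0],[1,-0.06,0.31,0,0,0,0],[1,-0.08,0.41,0,0,0,0]]]}}

```text
time: 20.7
tcp_pos: [0.5432, 0.075, 0.1541]
tcp_rot: [[0.778, 0.629, 0.0], [0.629, -0.777, 0.005], [0.003, -0.004, -1.0]]
wrist_force: [0.7, 10.8, 1.3]
gripper_width: 0.0208
```

```bash
python3 st.py; python3 tab.py .14 .02 4;python3 tab.py .22 .02 4;python3 tab.py .3 .02 4;python3 tab.py .38 .02 4;python3 tab.py .46 .02 4
```

```text
t 20.70 r 54.8 psi 0.119 Ftan 8.8 Frad 6.3 Fz 1.3 w 0.0208 z 0.1541
[[1, -0.02, 0.1, 0, 0, 0, 0], [1, -0.03, 0.21, 0, 0, 0, 0], [1, -0.05, 0.31, 0, 0, 0, 0], [1, -0.08, 0.41, 0, 0, 0, 0]]
[[1, -0.02, 0.1, 0, 0, 0, 0], [1, -0.05, 0.2, 0, 0, 0, 0], [1, -0.08, 0.31, 0, 0, 0, 0], [1, -0.11, 0.41, 0, 0, 0, 0]]
[[1, -0.03, 0.1, 0, 0, 0, 0], [1, -0.07, 0.2, 0, 0, 0, 0], [1, -0.1, 0.3, 0, 0, 0, 0], [1, -0.14, 0.4, 0, 0, 0, 0]]
[[1, -0.04, 0.1, 0, 0, 0, 0], [1, -0.08, 0.19, 0, 0, 0, 0], [1, -0.13, 0.29, 0, 0, 0, 0], [1, -0.17, 0.38, 0, 0, 0, 0]]
[[1, -0.05, 0.09, 0, 0, 0, 0], [1, -0.1, 0.19, 0, 0, 0, 0], [1, -0.15, 0.28, 0, 0, 0, 0], [1, -0.2, 0.37, 0, 0, 0, 0]]
```

Emit:
{"method": "apply_moves", "body": {"steps": [[[1,-0.03,0.1,0,0,0,0],[1,-0.06,0.21,0,0,0,0],[1,-0.08,0.31,0,0,0,0],[1,-0.11,0.41,0,0,0,0]]]}}

```text
time: 21.2
tcp_pos: [0.5452, 0.0712, 0.1541]
tcp_rot: [[0.777, 0.629, 0.001], [0.629, -0.777, 0.005], [0.004, -0.004, -1.0]]
wrist_force: [3.2, 10.4, 0.4]
gripper_width: 0.0205
```

```bash
python3 st.py
```

```text
t 21.20 r 54.7 psi 0.197 Ftan 7.7 Frad 7.7 Fz 0.4 w 0.0205 z 0.1541
```

Emit:
{"method": "apply_moves", "body": {"steps": [[[1,-0.02,0.1,0,0,0,0],[1,-0.05,0.2,0,0,0,0],[1,-0.08,0.31,0,0,0,0],[1,-0.11,0.41,0,0,0,0]]]}}

```text
time: 21.7
tcp_pos: [0.5471, 0.0673, 0.1541]
tcp_rot: [[0.778, 0.629, 0.001], [0.629, -0.778, 0.005], [0.004, -0.003, -1.0]]
wrist_force: [2.7, 11.4, 1.2]
gripper_width: 0.0206
```

```bash
python3 st.py
```

```text
t 21.70 r 54.7 psi 0.277 Ftan 9.5 Frad 6.9 Fz 1.2 w 0.0206 z 0.1541
```

Emit:
{"method": "apply_moves", "body": {"steps": [[[1,-0.03,0.1,0,0,0,0],[1,-0.07,0.2,0,0,0,0],[1,-0.1,0.3,0,0,0,0]]]}}

```text
time: 22.08
tcp_pos: [0.5482, 0.0642, 0.1541]
tcp_rot: [[0.778, 0.629, 0.001], [0.629, -0.778, 0.005], [0.004, -0.003, -1.0]]
wrist_force: [3.1, 10.1, -0.1]
gripper_width: 0.0203
```

```bash
python3 st.py
```

```text
t 22.07 r 54.7 psi 0.337 Ftan 8.5 Frad 6.3 Fz -0.1 w 0.0203 z 0.1541
```

Emit:
{"method": "apply_moves", "body": {"steps": [[[1,-0.04,0.1,0,0,0,0],[1,-0.08,0.19,0,0,0,0],[1,-0.13,0.29,0,0,0,0],[1,-0.17,0.38,0,0,0,0]]]}}

```text
time: 22.58
tcp_pos: [0.5494, 0.0601, 0.1541]
tcp_rot: [[0.778, 0.629, 0.002], [0.629, -0.778, 0.005], [0.005, -0.003, -1.0]]
wrist_force: [3.7, 9.2, -0.8]
gripper_width: 0.0203
```

```bash
python3 st.py wrist:w17 side:s17
```

```text
t 22.57 r 54.6 psi 0.416 Ftan 7.9 Frad 6.0 Fz -0.8 w 0.0203 z 0.1541
```

View pics/w17.png

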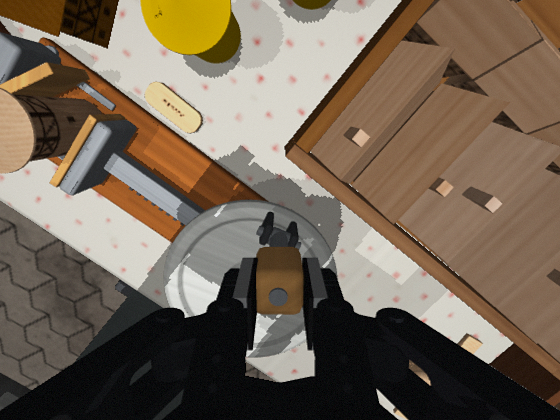

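View pics/s17.png

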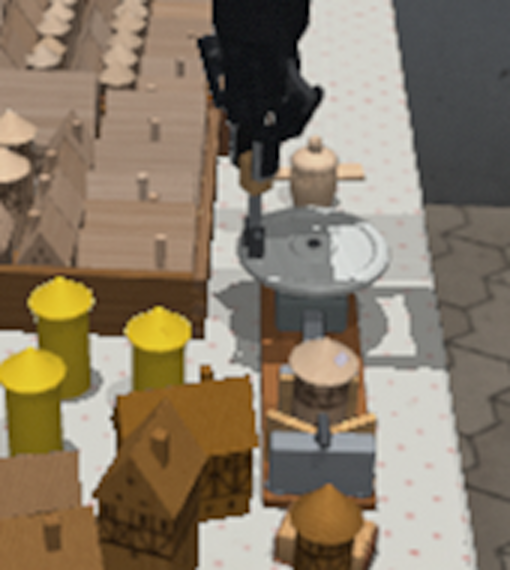

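Emit:
{"method": "apply_moves", "body": {"steps": [[[1,-0.05,0.09,0,0,0,0],[1,-0.1,0.19,0,0,0,0],[1,-0.15,0.28,0,0,0,0],[1,-0.2,0.37,0,0,0,0]]]}}

```text
time: 23.18
tcp_pos: [0.5504, 0.0559, 0.1541]
tcp_rot: [[0.778, 0.629, 0.002], [0.629, -0.778, 0.005], [0.005, -0.002, -1.0]]
wrist_force: [4.2, 9.4, -0.3]
gripper_width: 0.0202
```

```bash
python3 st.py; for a in .54 .62 .7 .78 .86 .94 1.02 1.1; do python3 tab.py $a .02 4; done
```

```text
t 23.18 r 54.6 psi 0.495 Ftan 8.5 Frad 5.8 Fz -0.3 w 0.0202 z 0.1541
[[1, -0.05, 0.09, 0, 0, 0, 0], [1, -0.11, 0.18, 0, 0, 0, 0], [1, -0.17, 0.27, 0, 0, 0, 0], [1, -0.23, 0.35, 0, 0, 0, 0]]
[[1, -0.06, 0.08, 0, 0, 0, 0], [1, -0.13, 0.17, 0, 0, 0, 0], [1, -0.19, 0.25, 0, 0, 0, 0], [1, -0.26, 0.33, 0, 0, 0, 0]]
[[1, -0.07, 0.08, 0, 0, 0, 0], [1, -0.14, 0.16, 0, 0, 0, 0], [1, -0.21, 0.23, 0, 0, 0, 0], [1, -0.28, 0.31, 0, 0, 0, 0]]
[[1, -0.07, 0.07, 0, 0, 0, 0], [1, -0.15, 0.15, 0, 0, 0, 0], [1, -0.23, 0.22, 0, 0, 0, 0], [1, -0.31, 0.29, 0, 0, 0, 0]]
[[1, -0.08, 0.07, 0, 0, 0, 0], [1, -0.16, 0.13, 0, 0, 0, 0], [1, -0.24, 0.2, 0, 0, 0, 0], [1, -0.33, 0.26, 0, 0, 0, 0]]
[[1, -0.09, 0.06, 0, 0, 0, 0], [1, -0.17, 0.12, 0, 0, 0, 0], [1, -0.26, 0.18, 0, 0, 0, 0], [1, -0.35, 0.23, 0, 0, 0, 0]]
[[1, -0.09, 0.05, 0, 0, 0, 0], [1, -0.18, 0.11, 0, 0, 0, 0], [1, -0.27, 0.16, 0, 0, 0, 0], [1, -0.37, 0.21, 0, 0, 0, 0]]
[[1, -0.09, 0.05, 0, 0, 0, 0], [1, -0.19, 0.09, 0, 0, 0, 0], [1, -0.28, 0.13, 0, 0, 0, 0], [1, -0.38, 0.18, 0, 0, 0, 0]]
```

Emit:
{"method": "apply_moves", "body": {"steps": [[[1,-0.05,0.09,0,0,0,0],[1,-0.11,0.18,0,0,0,0],[1,-0.17,0.27,0,0,0,0],[1,-0.23,0.35,0,0,0,0]]]}}

```text
time: 23.68
tcp_pos: [0.5509, 0.0517, 0.1541]
tcp_rot: [[0.778, 0.629, 0.003], [0.629, -0.778, 0.005], [0.005, -0.002, -1.0]]
wrist_force: [5.2, 7.9, -0.7]
gripper_width: 0.0203
```

```bash
python3 st.py
```

```text
t 23.68 r 54.5 psi 0.572 Ftan 7.4 Frad 6.0 Fz -0.7 w 0.0203 z 0.1541
```

Emit:
{"method": "apply_moves", "body": {"steps": [[[1,-0.06,0.08,0,0,0,0],[1,-0.13,0.17,0,0,0,0],[1,-0.19,0.25,0,0,0,0],[1,-0.26,0.33,0,0,0,0]]]}}

```text
time: 24.18
tcp_pos: [0.551, 0.0483, 0.1541]
tcp_rot: [[0.777, 0.629, 0.003], [0.629, -0.777, 0.006], [0.006, -0.003, -1.0]]
wrist_force: [6.4, 13.6, -1.1]
gripper_width: 0.0207
```

```bash
python3 st.py
```

```text
t 24.18 r 54.4 psi 0.634 Ftan 13.4 Frad 7.0 Fz -1.1 w 0.0207 z 0.1541
```

Emit:
{"method": "apply_moves", "body": {"steps": [[[1,0,0,0,0,0,0],[1,0,0,0,0,0,0],[1,0,0,0,0,0,0]]]}}

```text
time: 24.55
tcp_pos: [0.551, 0.0483, 0.1541]
tcp_rot: [[0.777, 0.629, 0.003], [0.629, -0.777, 0.006], [0.006, -0.003, -1.0]]
wrist_force: [7.2, 13.1, -0.8]
gripper_width: 0.0203
```

```bash
python3 st.py wrist:w18 side:s18
```

```text
t 24.55 r 54.4 psi 0.635 Ftan 12.8 Frad 7.7 Fz -0.8 w 0.0203 z 0.1541
```

View pics/w18.png

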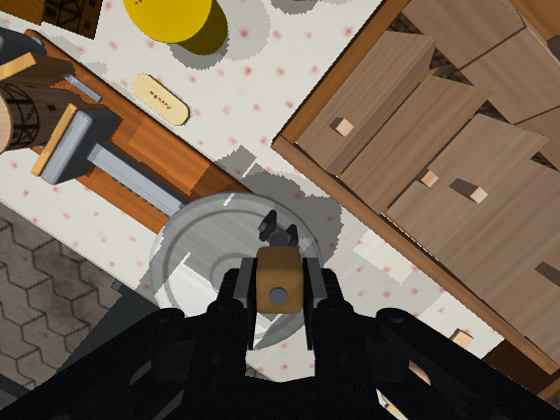

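View pics/s18.png

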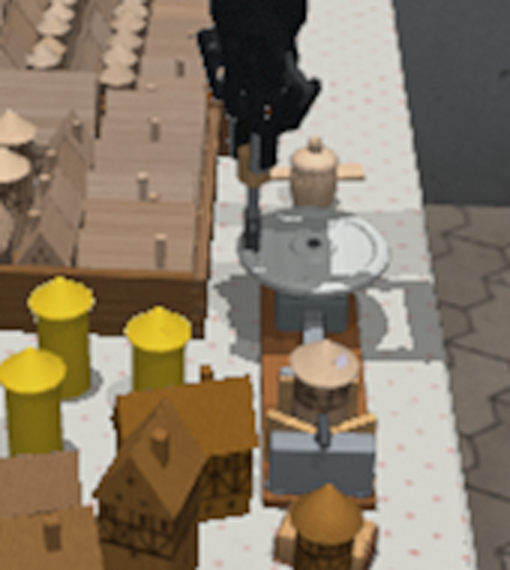

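```bash
python3 - <<'E'
from rig import bot, eyes
from h import *
f=eyes.grab_frame("wrist");s=bot.read_state();R=s["tcp_rot"];p=s["tcp_pos"]
q=ray(f,279,235,.102);v=R.T@(q-p); v[1]-=.0022; q=p+R@v;d=q[:2]-[.4967,.046];print(q,np.hypot(*d),np.degrees(np.arctan2(d[1],d[0])))
E
```

```text
[0.55017534 0.04957663 0.10200656] 0.05359481307601584 3.8264584907628043
```

Emit:
{"method": "apply_moves", "body": {"steps": [[[0.6,0,0,0,0,0,0],[0.2,0,0,0,0,0,0],[0.2,0,0,0,0,0,0],[0,0,0,0,0,0,0],[0,0,0,-1.5,0,0,0],[0,0,0,-4,0,0,0],[0,0,0,-6,0,0,0],[0,0,0,-6,0,0,0]]]}}

```text
time: 25.7
tcp_pos: [0.5511, 0.045, 0.2165]
tcp_rot: [[0.779, 0.627, 0.005], [0.627, -0.779, -0.0], [0.004, 0.003, -1.0]]
wrist_force: [0.2, 0.1, 0.3]
gripper_width: 0.0425
```

```bash
python3 st.py wrist:w19 side:s19
```

```text
t 25.70 r 54.4 psi 0.695 Ftan 0.1 Frad 0.2 Fz 0.3 w 0.0425 z 0.2165
```

View pics/w19.png

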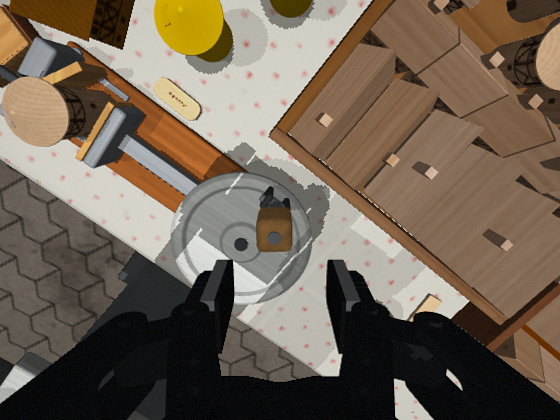

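View pics/s19.png

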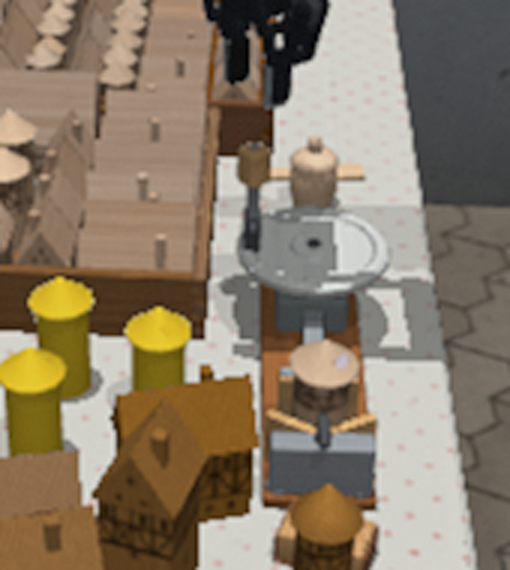

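Emit:
{"method": "apply_moves", "body": {"steps": [[[0,1.5,0.8,0,0,0,0.15],[0.5,2.5,1.4,0,0,0,0.31],[1,3.58,2.0,0,0,0,0.46],[1,3.58,2.0,0,0,0,0.616],[1,3.58,2.0,0,0,0,0.616],[1,3.58,2.0,0,0,0,0.616]]]}}

```text
time: 26.55
tcp_pos: [0.5903, 0.0519, 0.2131]
tcp_rot: [[0.998, 0.065, -0.001], [0.065, -0.998, -0.0], [-0.001, 0.0, -1.0]]
wrist_force: [0.6, -0.7, -0.3]
gripper_width: -0.0003
```

```bash
python3 st.py wrist:w20; python3 - <<'E'
from rig import bot
s=bot.read_state();print(s["tcp_pos"],s["tcp_rot"].round(3).tolist())
E
```

```text
t 26.55 r 93.8 psi 0.614 Ftan -0.7 Frad 0.6 Fz -0.3 w -0.0003 z 0.2131
[0.59035528 0.05194748 0.21330988] [[0.998, 0.064, -0.001], [0.064, -0.998, -0.0], [-0.001, 0.0, -1.0]]
```

View pics/w20.png

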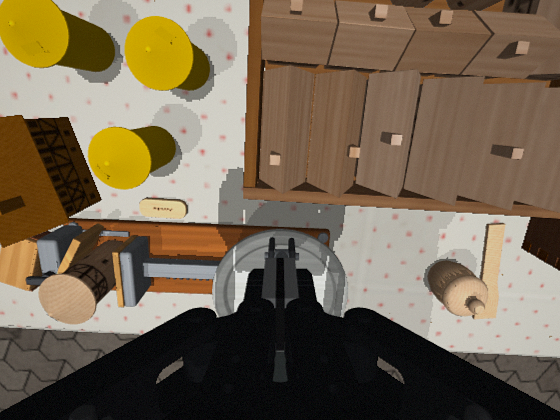

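Emit:
{"method": "apply_moves", "body": {"steps": [[[1,0,0,2.5,0,0,0],[1,0,0,4.8,0,0,0],[1,-0.5,0,4.8,0,0,0],[1,-1.5,0,4.8,0,0,0],[1,-2.3,0,4.8,0,0,0],[1,-3.0,0,4.8,0,0,0],[1,-3.7,0,4.8,0,0,0],[1,-3.7,0,4.8,0,0,0]]]}}

```text
time: 27.6
tcp_pos: [0.5536, 0.0496, 0.167]
tcp_rot: [[0.998, 0.062, 0.002], [0.062, -0.998, -0.0], [0.002, 0.0, -1.0]]
wrist_force: [0.6, -0.3, 4.0]
gripper_width: -0.0
```

```bash
python3 st.py wrist:w21 side:s21
```

```text
t 27.60 r 57.0 psi 0.613 Ftan -0.3 Frad 0.6 Fz 4.0 w -0.0000 z 0.1670
```

View pics/s21.png

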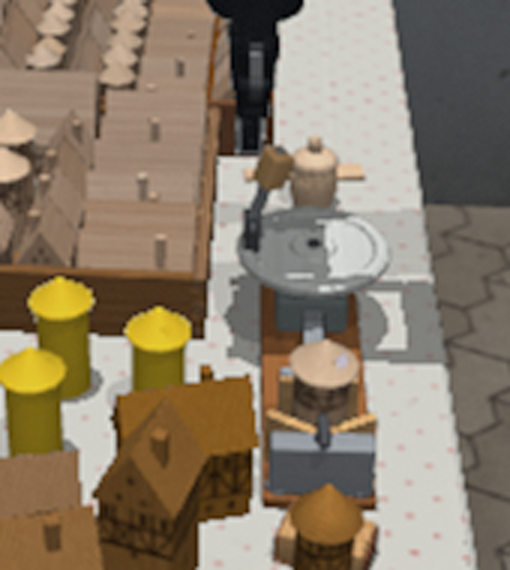

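View pics/w21.png

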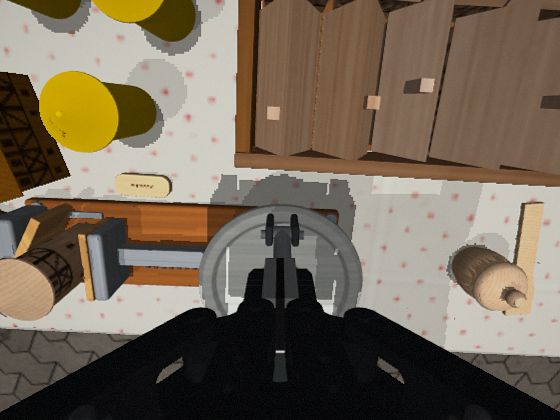

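Emit:
{"method": "apply_moves", "body": {"steps": [[[1,-0.6,0,0,0,0,0],[1,-1.1,0,0.1,0,0,0],[1,-1.7,0,0.2,0,0,0],[1,-2.3,0,0.4,0,0,0],[1,-2.8,0,0.8,0,0,0],[1,-3.3,0,1.3,0,0,0],[1,-3.3,0,1.3,0,0,0]]]}}

```text
time: 28.58
tcp_pos: [0.5201, 0.0476, 0.152]
tcp_rot: [[0.998, 0.062, -0.001], [0.062, -0.998, -0.0], [-0.001, 0.0, -1.0]]
wrist_force: [0.3, -0.7, -0.7]
gripper_width: -0.0001
```

```bash
python3 st.py wrist:w22 side:s22
```

```text
t 28.57 r 23.4 psi 0.609 Ftan -0.7 Frad 0.2 Fz -0.7 w -0.0001 z 0.1520
```

View pics/s22.png

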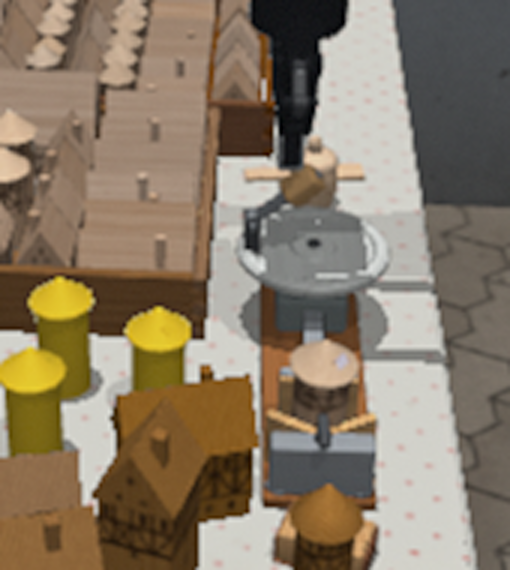

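Emit:
{"method": "apply_moves", "body": {"steps": [[[1,-0.4,0,0.5,0,0,0],[1,-0.8,0,1.0,0,0,0],[1,-1.2,0,1.5,0,0,0],[1,-1.5,0,1.8,0,0,0],[1,-1.5,0,2.0,0,0,0],[1,-1.5,0,2.0,0,0,0]]]}}

```text
time: 29.42
tcp_pos: [0.5057, 0.0467, 0.1325]
tcp_rot: [[0.998, 0.062, -0.0], [0.062, -0.998, -0.0], [-0.0, 0.0, -1.0]]
wrist_force: [-0.9, -0.0, 0.5]
gripper_width: 0.0001
```

```bash
python3 st.py side:s23
```

```text
t 29.43 r 9.0 psi 0.600 Ftan 0.1 Frad -0.9 Fz 0.5 w 0.0001 z 0.1325
```

View pics/s23.png

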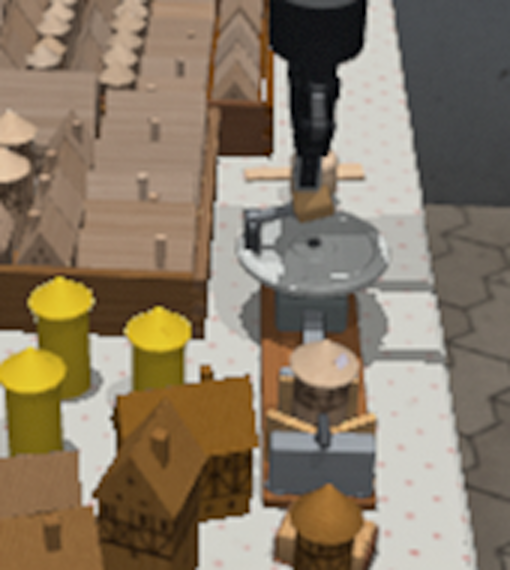

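Emit:
{"method": "apply_moves", "body": {"steps": [[[1,-0.3,0,0.1,0,0,0],[1,-0.3,0,0.2,0,0,0],[1,-0.3,0,0.2,0,0,0]]]}}

```text
time: 29.85
tcp_pos: [0.5026, 0.0465, 0.1306]
tcp_rot: [[0.998, 0.062, -0.0], [0.062, -0.998, -0.0], [-0.0, 0.0, -1.0]]
wrist_force: [0.1, -0.5, 0.4]
gripper_width: -0.0002
```

```bash
python3 st.py
```

```text
t 29.85 r 6.0 psi 0.595 Ftan -0.6 Frad 0.1 Fz 0.4 w -0.0002 z 0.1306
```

Emit:
{"method": "apply_moves", "body": {"steps": [[[1,0,0,0.1,0,0,0],[1,0,0,0.2,0,0,0],[1,0,0,0.2,0,0,0]]]}}

```text
time: 30.22
tcp_pos: [0.5027, 0.0465, 0.1285]
tcp_rot: [[0.998, 0.062, -0.0], [0.062, -0.998, -0.0], [-0.0, 0.0, -1.0]]
wrist_force: [-1.2, -1.1, -0.0]
gripper_width: 0.0001
```

```bash
python3 st.py side:s24 wrist:w24
```

```text
t 30.23 r 6.0 psi 0.595 Ftan -1.0 Frad -1.3 Fz -0.0 w 0.0001 z 0.1285
```

View pics/w24.png

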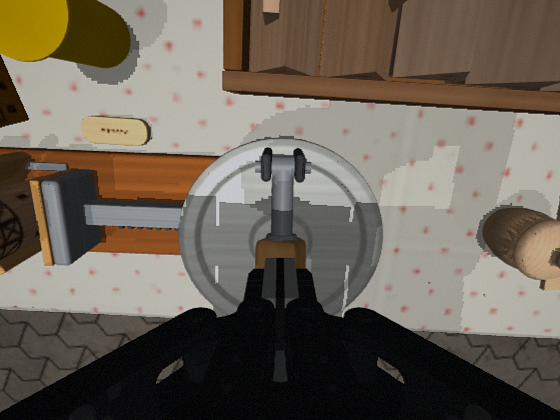

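View pics/s24.png

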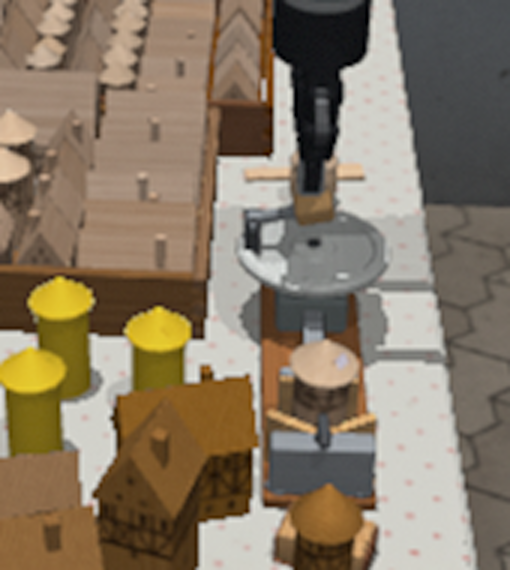

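Emit:
{"method": "apply_moves", "body": {"steps": [[[1,0,0,0.1,0,0,0],[1,0,0,0.2,0,0,0],[1,0,0,0.2,0,0,0]]]}}

```text
time: 30.7
tcp_pos: [0.5027, 0.0465, 0.1266]
tcp_rot: [[0.998, 0.062, -0.0], [0.062, -0.998, -0.0], [-0.0, 0.0, -1.0]]
wrist_force: [0.2, -0.4, 0.2]
gripper_width: 0.0003
```

```bash
python3 st.py
```

```text
t 30.70 r 6.0 psi 0.589 Ftan -0.5 Frad 0.1 Fz 0.2 w 0.0003 z 0.1266
```

Emit:
{"method": "apply_moves", "body": {"steps": [[[1,0,0,0.1,0,0,0],[1,0,0,0.2,0,0,0],[1,0,0,0.2,0,0,0]]]}}

```text
time: 31.08
tcp_pos: [0.5028, 0.0465, 0.1246]
tcp_rot: [[0.998, 0.062, 0.0], [0.062, -0.998, -0.0], [0.0, 0.0, -1.0]]
wrist_force: [-0.5, -0.4, 0.7]
gripper_width: 0.0001
```

```bash
python3 st.py wrist:w25; python3 - <<'E'
from rig import eyes
import cv2
f=eyes.grab_frame("side")["frame"][:,:,::-1]
cv2.imwrite("pics/s25.png",cv2.resize(f[165:235,285:360],None,fx=8,fy=8,interpolation=cv2.INTER_CUBIC))
E
```

```text
t 31.07 r 6.1 psi 0.589 Ftan -0.3 Frad -0.5 Fz 0.7 w 0.0001 z 0.1246
```

View pics/s25.png

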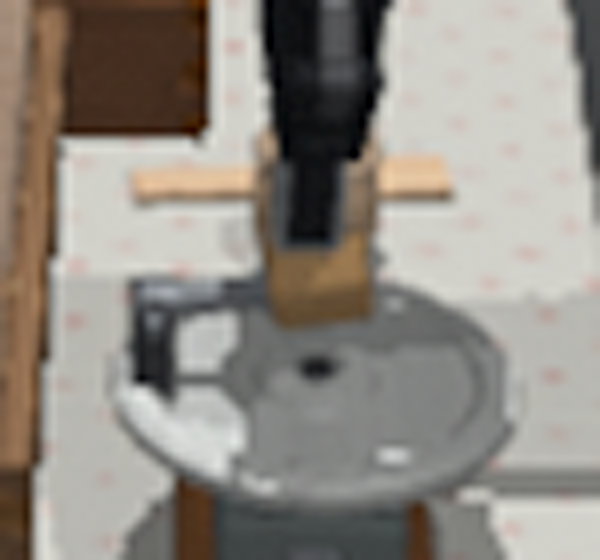

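```bash
python3 - <<'E'
from rig import eyes
from h import *
f=eyes.grab_frame("side");A=np.array([.4967,.046,0]);u=np.array([.998,.062,0]);t=np.array([-.062,.998,0])
P=lambda q:(proj(f,q)-[285,165])*8
for th in (0,.1,.2,.3):
    H=A+52e-3*u+[0,0,.102]; d=-np.cos(th)*u+np.sin(th)*np.array([0,0,1]); n=np.sin(th)*u+np.cos(th)*np.array([0,0,1])
    for nm,l,b in (("end",.068,-.011),("end top",.068,.011),("inner",.036,-.011),("innertop",.036,.011)):
        print(th,nm,P(H+l*d+b*n+.011*t).round(0))
print(P(A+[0,0,.08]))
E
```

```text
0 end [367. 353.]
0 end top [371. 293.]
0 inner [264. 352.]
0 innertop [267. 293.]
0.1 end [370. 334.]
0.1 end top [368. 275.]
0.1 inner [267. 343.]
0.1 innertop [264. 283.]
0.2 end [372. 316.]
0.2 end top [363. 256.]
0.2 inner [270. 332.]
0.2 innertop [259. 273.]
0.3 end [372. 297.]
0.3 end top [355. 239.]
0.3 inner [271. 322.]
0.3 innertop [253. 265.]
[310.4217705  362.52959589]
```

View pics/w25.png

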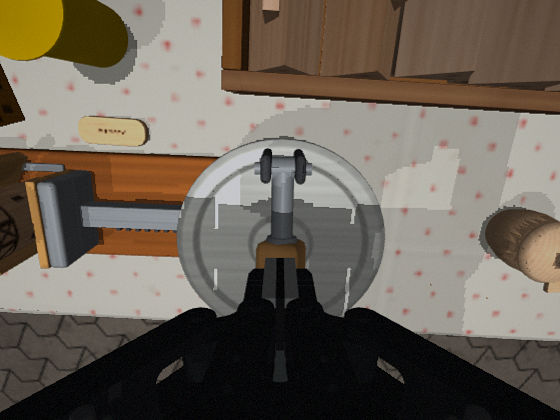

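Emit:
{"method": "apply_moves", "body": {"steps": [[[1,0,0,0.15,0,0,0],[1,0,0,0.3,0,0,0],[1,0,0,0.45,0,0,0],[1,0,0,0.6,0,0,0],[1,0,0,0.6,0,0,0]]]}}

```text
time: 31.85
tcp_pos: [0.5026, 0.0465, 0.1185]
tcp_rot: [[0.998, 0.062, -0.0], [0.062, -0.998, -0.0], [-0.0, 0.0, -1.0]]
wrist_force: [-0.8, 0.2, 1.0]
gripper_width: 0.0001
```

```bash
python3 st.py; python3 - <<'E'
from rig import eyes
import cv2
f=eyes.grab_frame("side")["frame"][:,:,::-1]
cv2.imwrite("pics/s26.png",cv2.resize(f[165:235,285:360],None,fx=8,fy=8,interpolation=cv2.INTER_CUBIC))
E
```

```text
t 31.85 r 6.0 psi 0.589 Ftan 0.3 Frad -0.7 Fz 1.0 w 0.0001 z 0.1185
```

View pics/s26.png

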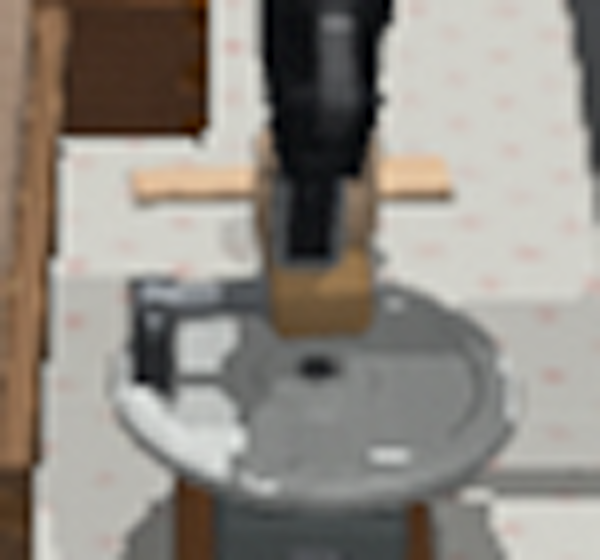

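Emit:
{"method": "apply_moves", "body": {"steps": [[[1,0,0,0.15,0,0,0],[1,0,0,0.3,0,0,0],[1,0,0,0.4,0,0,0],[1,0,0,0.4,0,0,0]]]}}

```text
time: 32.4
tcp_pos: [0.5027, 0.0465, 0.1146]
tcp_rot: [[0.998, 0.062, -0.0], [0.062, -0.998, -0.0], [-0.0, 0.0, -1.0]]
wrist_force: [-0.1, -0.1, 0.3]
gripper_width: 0.0003
```

```bash
python3 st.py; python3 - <<'E'
from rig import eyes
import cv2
f=eyes.grab_frame("side")["frame"][:,:,::-1]
cv2.imwrite("pics/s27.png",cv2.resize(f[165:235,285:360],None,fx=8,fy=8,interpolation=cv2.INTER_CUBIC))
E
```

```text
t 32.40 r 6.0 psi 0.588 Ftan -0.1 Frad -0.1 Fz 0.3 w 0.0003 z 0.1146
```

View pics/s27.png

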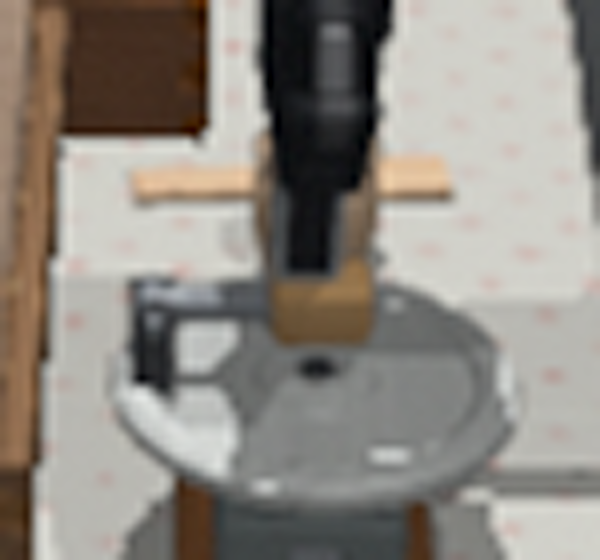

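Emit:
{"method": "apply_moves", "body": {"steps": [[[1,0,0,0.1,0,0,0],[1,0,0,0.2,0,0,0],[1,0,0,0.2,0,0,0]]]}}

```text
time: 32.83
tcp_pos: [0.5027, 0.0465, 0.1126]
tcp_rot: [[0.998, 0.062, -0.0], [0.062, -0.998, -0.0], [-0.0, 0.0, -1.0]]
wrist_force: [-1.1, -0.1, 0.0]
gripper_width: 0.0001
```

```bash
python3 st.py
```

```text
t 32.83 r 6.0 psi 0.586 Ftan 0.0 Frad -1.2 Fz 0.0 w 0.0001 z 0.1126
```

Emit:
{"method": "apply_moves", "body": {"steps": [[[1,0,0,0.1,0,0,0],[1,0,0,0.2,0,0,0],[1,0,0,0.2,0,0,0]]]}}

```text
time: 33.2
tcp_pos: [0.5028, 0.0461, 0.1115]
tcp_rot: [[0.998, 0.061, 0.0], [0.061, -0.998, -0.001], [0.0, 0.001, -1.0]]
wrist_force: [-3.9, -2.5, 6.6]
gripper_width: -0.0001
```

```bash
python3 st.py
```

```text
t 33.20 r 6.1 psi 0.664 Ftan -2.5 Frad -3.9 Fz 6.6 w -0.0001 z 0.1115
```

Emit:
{"method": "apply_moves", "body": {"steps": [[[1,0,0,-0.3,0,0,0],[1,0,0,-1.5,0,0,0],[1,0,0,-4.5,0,0,0],[1,0,0,-9,0,0,0],[1,-3,3,-12,0,0,0],[1,-6,9,-13,0,0,0],[1,-6,15,-13,0,0,0],[1,-6,20,-13,0,0,0]]]}}

```text
time: 34.2
tcp_pos: [0.4549, -0.1587, 0.242]
tcp_rot: [[0.998, 0.061, 0.002], [0.061, -0.998, -0.001], [0.002, 0.001, -1.0]]
wrist_force: [1.1, -0.2, 0.4]
gripper_width: 0.0
```

Emit:
{"method": "apply_moves", "body": {"steps": [[[1,0,6,0,0,0,0],[1,0,10,0,0,0,0],[1,0,10,0,0,0,0]]]}}

```text
time: 34.58
tcp_pos: [0.461, -0.2588, 0.2406]
tcp_rot: [[0.998, 0.058, -0.0], [0.058, -0.998, 0.0], [-0.0, -0.0, -1.0]]
wrist_force: [0.8, 0.8, -0.5]
gripper_width: 0.0
```

```bash
python3 st.py; python3 - <<'E'
from rig import eyes
import cv2
f=eyes.grab_frame("side")["frame"][:,:,::-1]
cv2.imwrite("pics/s28.png",cv2.resize(f[165:345,270:370],None,fx=4,fy=3.3,interpolation=cv2.INTER_CUBIC))
f=eyes.grab_frame("top")["frame"][:,:,::-1]
cv2.imwrite("pics/t28.png",cv2.resize(f[195:275,140:370],None,fx=3.4,fy=3.4,interpolation=cv2.INTER_CUBIC))
f=eyes.grab_frame("wrist")["frame"][:,:,::-1];cv2.imwrite("pics/w28.png",f)
E
```

```text
t 34.58 r 306.8 psi 2.365 Ftan 0.7 Frad -0.9 Fz -0.5 w 0.0000 z 0.2406
```

View pics/s28.png

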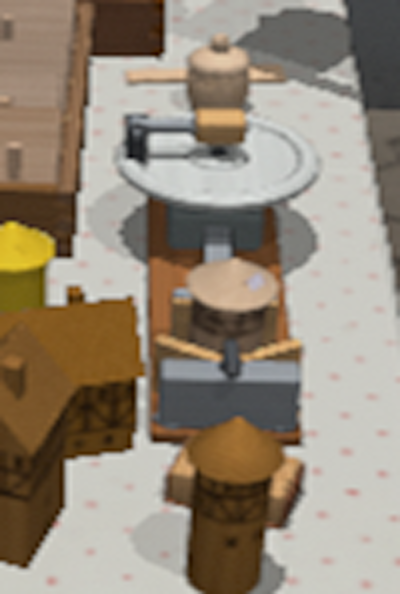

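View pics/t28.png

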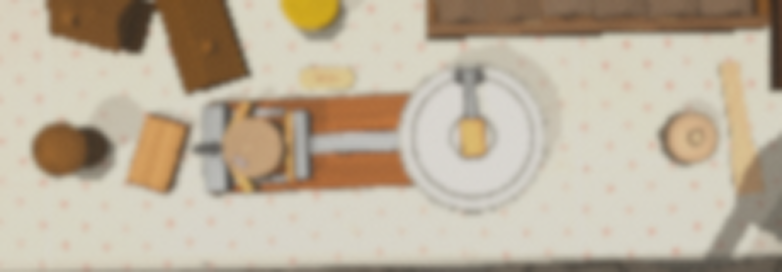

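```bash
python3 -c "
from rig import bot
print(bot.sign_off())"
```

```text
the job is handed in; nothing more can be done
None
```

The tower is clamped against the V stop at an estimated 22–24 N. The handle is folded flat again, and I handed the job in at about 34.6 s. The sign-off gives no verdict.

- **Swinging the handle up:** my first arc left the handle at about 73°, because the knob turned and slid in the pads. I regripped it and tilted the tool along to about 92°.
- **Cranking:** I wound it about 6.9 rad clockwise. The tangential pull went from 7.4–9.5 N running free to 13.4 N, and held at about 12.8 N. That rise of about 5 N gives the 22–24 N estimate; I had no direct reading of the jaw force.
- **Folding:** I opened the fingers and lifted clear. Then I pushed the handle inward with the closed fingers and pressed it down until it met its stop (Fz 6.6 N). Tangential forces were about 1 N or less throughout. The one exception was 2.5 N sideways at the stop, almost on the wheel's axis.

**Last checks:**
- The pictures show the handle flat over the wheel and the tower upright between jaw and V stop.
- The hinge points about 3.6° from world x, against 3.8° measured while the clamp was held tight, so the wheel has not backed off as far as the picture resolves.
- The jar, sanding block, spare tower, key fob and spatula look unmoved, and the arm is clear of everything.

**What disagreed:**
- The closed fingertips sat about 20 mm higher than `bot.tip_extent` implies when I pressed the knob down, so I did the last of the fold by picture and force.
- The tower seated later than I estimated from the top view, at about w = 7.8 rad instead of 7.1. The grip point was therefore found by force alone.

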